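# Assemble an electrolyser test stack and energise it

## Robot

A 6-joint arm with a two-finger parallel gripper is mounted at the origin on a cart in front of the work surface, level with it; the furniture and walls round the work are solid. World frame = base frame: x ahead of the robot, y to its left, z up, the work surface at z = 0. Lengths are in m, angles in rad, forces in N, time in s.
With the tool pointing down it reaches from about 0.4 to 0.925 m from the base axis. Payload 3.4 kg.
Tool frame: the origin (TCP) lies midway between the tips of the shut fingers; the grasp point (between the pads) lies 19 mm behind it; z points along the fingers, y is the line along which they close (so a half turn about z gives the same grasp; the last joint's range is limited). The gripper opens to 85 mm and grips with 20 to 120 N. Pads are 22 mm wide; open, the fingers measure 114 mm over their backs; the gripper's body (76 mm by 85 mm) begins 54 mm behind the grasp point. The pads swing forward as they close: fully open they stand 13 mm farther back than shut.
Start: joints at [-0.073, 0.307, 1.506, -0, 1.328, -0.073], TCP at [0.575, -0, 0.231] pointing down, gripper open.
Joint ranges: [-3.12, 3.12], [-1.05, 2.28], [0.14, 2.33], [-1.42, 4.57], [0.1, 2.73], [-2.68, 2.68]. Speed limits (rad/s): [2.57, 2.57, 3.14, 3.14, 3.14, 3.14].

## Interface

Orientations are given as a unit quaternion [w, x, y, z].
In Python, from plant import r, vision gives the robot as it stands.
- The arm moves only by the tool play_rows, never from a script. Its argument "rows" is a list of rows, each an object with "hand": the opening, from 0 (shut) to 1 (fully open); "offset": the shift along the world's x, y, z as a fraction of full scale, a list of three; "turn": the turn about the world's z as a fraction of full scale. In form: [{"hand": hand, "offset": [dx, dy, dz], "turn": turn}, ...]. A call has 1 to 10 rows; each row shifts and turns the commanded pose from where the row before left it; what a row does not reach is not made up. Full scale, the value 1, is 0.03 m for a shift and 0.12 rad for a turn. A row lasts 1/12 s, in which the tool goes at most 41.7 mm and 7.16 degrees, less where a joint would pass 70% of its speed; a pose out of reach is approached as far as the arm can. A call with a number of a shift or a turn outside -1 to 1 is refused whole. A call with a gripper value outside its range is refused whole. The fingers move at their own pace and stop on an object; "newtons" is the grip in N (left out, the last holds). Time passes only in rows, so rows that do not move let the fingers close. It gives the time, the measured TCP pose, the force, the opening and the grip force at its end, in the units of the state.
- r.get_obs(): the state, without advancing time (a new reading comes with each control period).
- vision.camera(name): name is "scene" or "side" or "wrist"; returns (picture, depth): 480x640x3 uint8, blue, green, red; 480x640 float32, m along the optical axis (not along the pixel's ray), 0 where there is no reading.
- vision.get_calibration(name): a dict with "fx", "fy", "cx", "cy" (pixels), "position" and "rotation" of the camera in the world. Camera axes: x right, y up, looking along -z (the intrinsics and any distortion apply to the point x, -y, -z); pixel columns grow to the right and rows downward; lengths in m; the calibration is good to about 2 mm. A picture is of the moment at which its call begins: read the wrist's pose just before it. get_calibration takes no time and is no camera call; for the wrist camera it gives the pose at the moment of the call.
- r.close_job(): hands the job in; it is judged then, once.
Trained networks look in the newest picture that a camera, given by its name, has taken for a name from the list of things; names that differ only in an ending like _2 or _b are one class to them, and where a whole thing is asked for, a point or a joint stands for the part that bears it (a point fixed in the world has none). Each returns a list of dicts, best first, with "conf" (0 to 1); they miss things now and then, are a little off and sometimes report something else, mostly with a low value. They report only what shows in the picture. A call takes as long as a camera call. They do not tell look-alikes from the thing itself.
- vision.boxes_of(query, camera): "location" ([x, y, z] in m, in world coordinates, good to about 4 mm: the middle of the surface that is visible of it).
The state is a dict: "t": time; "joint_positions": joint angles; "dq": joint speeds; "joint_efforts": joint torques, N m; "ee_pos": TCP position; "tool_rot": TCP orientation; "force": force on the tool from outside, world axes, zero at the start; "torque": the same for the moment, N m; "opening": opening from 0.0 (shut) to 1.0 (fully open); "grasp_force": force on a finger pad.
Only numpy, scipy, OpenCV 4.12 (cv2) and the standard library are available. Lean on these libraries where they do the work, as an engineer would, in place of code of your own. Each camera call takes 0.05 s, during which the arm holds its last target. There are 200 camera calls.

## Task

Build up the electrolyser test stack: switch the red rotary isolator fully off before touching any plate, lower every dark cell plate on the bench over the four posts of the stand, lay the orange end plate on top of them over the same posts, all of them lying flat and fully down, then turn the black cam handle until the cam's high point pushes the sprung copper shoe up to the stack, and only then switch the isolator fully on again. There are two to four cell plates, in any order; leave the bottles and the timer where they stand, and let go of everything at the end.

Things in the scene. Friction and masses are not known exactly. Their poses are not given: they have to be found in the camera images.
- stand: Fixed stand, aluminium foot 262 x 90 x 12 mm. Origin: on the bench right under the middle of the stack; x runs along the stack towards the cam, z up. The grey deck that carries the plates is 128 x 44 mm, its top 40 mm above the bench. The cam axis is upright at x = +135 mm.
- seat (a point): Middle of the deck's top, axes as the stand: here comes the middle of the lowest plate's underside. Four steel posts 8 mm in diameter rise from the deck at x = +-48, y = +-14 mm, 62 mm tall (tips 102 mm above the bench), the last 8 mm tapered to 3 mm.
- cell0: Dark steel-grey cell plate with silver grooves and a green seal line on top, 120 (x) x 50 (y) x 10 (z) mm, about 0.13 kg, lying flat, holes 12 mm in diameter at x = +-48, y = +-14 mm (half-turn symmetric: either way round is right). Origin: middle of its underside. May be absent (None from the start).
- cell1: Dark steel-grey cell plate with silver grooves and a green seal line on top, 120 (x) x 50 (y) x 10 (z) mm, about 0.13 kg, lying flat, holes 12 mm in diameter at x = +-48, y = +-14 mm (half-turn symmetric: either way round is right). Origin: middle of its underside. May be absent (None from the start).
- cell2: Dark steel-grey cell plate with silver grooves and a green seal line on top, 120 (x) x 50 (y) x 10 (z) mm, about 0.13 kg, lying flat, holes 12 mm in diameter at x = +-48, y = +-14 mm (half-turn symmetric: either way round is right). Origin: middle of its underside. May be absent (None from the start).
- cell3: Dark steel-grey cell plate with silver grooves and a green seal line on top, 120 (x) x 50 (y) x 10 (z) mm, about 0.13 kg, lying flat, holes 12 mm in diameter at x = +-48, y = +-14 mm (half-turn symmetric: either way round is right). Origin: middle of its underside. May be absent (None from the start).
- end_plate: Orange end plate with a white panel on top, 120 (x) x 50 (y) x 14 (z) mm, about 0.25 kg, the same holes (half-turn symmetric). Origin: middle of its underside. It lies flat on the bench and goes on last.
- cam (a joint): Angle of the eccentric cam disc (22 mm radius, 10 mm off centre) on the stand, turning counter-clockwise seen from above from 0 (low) to the stop at 1.6; at 1.5 its high point (red mark) stands on the follower. Starts between 0 and 0.25. About 0.15 N m turns it; friction holds it where it is left.
- cam_grip (a point): Middle of the black cam handle, on the cam axis, 100 mm above the bench: an upright bar 86 mm long (point's x), 14 mm wide (y), 88 to 112 mm above the bench. The point turns with the cam; its x axis is the stand's x at cam angle 0.
- shoe (a joint): Travel of the sprung copper contact shoe (36 mm wide, 42 to 85 mm above the bench) along the stand's -x towards the stack, driven by the cam: 0 back, 0.0093 m up against the plate ends. It need not be touched.
- isolator_box: Fixed grey isolator box 90 x 90 mm with a yellow top 49 mm above the bench. Origin: middle of its underside. A red dot marks off, a green dot (on its +x side) marks on.
- isolator (a joint): Isolator handle angle: 0 off (pointer at the red dot), 1.4 on (pointer at the green dot, along the box's +x), turning clockwise seen from above towards on. Stops at both ends; a sprung detent snaps it towards the nearer end and holds it there. About 0.2 N m turns it. Starts on.
- isolator_grip (a point): Middle of the red isolator handle, on its axis, 78 mm above the bench: an upright bar from x = -39 to +42 mm (pointer end +x, narrowed to 10 mm from x = 31 mm on), 16 mm wide (y), its top 90 mm and underside 64 mm above the bench. The point turns with the handle, its x along the bar.
- bottle_red: Bystander: white bottle with a red cap, 38 mm in diameter, 118 mm tall. Origin: middle of its underside.
- bottle_blue: Bystander: white bottle with a blue cap, 48 mm in diameter, 105 mm tall. Origin: middle of its underside.
- timer: Bystander: white lab timer 74 x 64 x 21 mm. Origin: middle of its underside.
Not all that is in view belongs to the job. There is more than one size of the isolator_box; the job needs the larger.

How it is judged:
On the way, in this order (a step that is already met when the one before it is completed fails the run):
1. the isolator is switched off (value of joint isolator below 0.15 rad), for 0.2 s.
2. all cell plates present lie flat on the stand over the four posts, isolator off (horizontal distance between each of cell0, cell1, cell2, cell3 and seat below 0.004 m and angle between the x axis of each of cell0, cell1, cell2, cell3 and the x axis of stand, either way round below 0.12 rad and angle between each of cell0, cell1, cell2, cell3's own z axis and vertical below 0.035 rad and z of each of cell0, cell1, cell2, cell3 in the frame of seat below 0.0325 m and value of joint isolator below 0.15 rad), for 0.2 s.
3. the end plate lies flat on top of the cell plates over the posts, isolator off (all of step 2 and horizontal distance between end_plate and seat below 0.004 m and angle between the x axis of end_plate and the x axis of stand, either way round below 0.12 rad and angle between end_plate's own z axis and vertical below 0.035 rad and z of end_plate in the frame of seat below 0.0425 m and z of end_plate in the frame of cell0 above 0.006 m and z of end_plate in the frame of cell1 above 0.006 m and z of end_plate in the frame of cell2 above 0.006 m and z of end_plate in the frame of cell3 above 0.006 m), for 0.2 s.
4. the cam's high point is on the follower, isolator still off (value of joint cam above 1.3 rad and value of joint isolator below 0.15 rad), for 0.2 s.
5. the isolator is switched on (value of joint cam above 1.3 rad and value of joint isolator above 1.25 rad), for 0.2 s.
At the end, for the whole second after the job is handed in: Every cell plate present lies flat (within 2 degrees) over all four posts, centred within 4 mm on the seat, the end plate likewise on top of them; the cam stands at 1.3 rad or more (high point on the follower), the isolator at 1.25 rad or more (on), the plates at rest (all of step 5 and horizontal distance between each of cell0, cell1, cell2, cell3, end_plate and seat below 0.004 m and angle between the x axis of each of cell0, cell1, cell2, cell3, end_plate and the x axis of stand, either way round below 0.12 rad and angle between each of cell0, cell1, cell2, cell3, end_plate's own z axis and vertical below 0.035 rad and z of each of cell0, cell1, cell2, cell3 in the frame of seat below 0.0325 m and z of end_plate in the frame of seat below 0.0425 m and z of end_plate in the frame of cell0 above 0.006 m and z of end_plate in the frame of cell1 above 0.006 m and z of end_plate in the frame of cell2 above 0.006 m and z of end_plate in the frame of cell3 above 0.006 m and linear speed of each of cell0, cell1, cell2, cell3, end_plate below 0.02 m/s); the robot touches nothing.
It fails at once if a plate is handled while the isolator is on (value of joint isolator above 0.7 rad and (contact force between the fingers and cell0 above 1 N or contact force between the fingers and cell1 above 1 N or contact force between the fingers and cell2 above 1 N or contact force between the fingers and cell3 above 1 N or contact force between the fingers and end_plate above 1 N)).
It fails at once if the bottle_red is moved by more than 3 cm (distance of bottle_red from where it was at the start of the episode above 0.03 m).
It fails at once if the bottle_blue is moved by more than 3 cm (distance of bottle_blue from where it was at the start of the episode above 0.03 m).
It fails at once if the timer is moved by more than 3 cm (distance of timer from where it was at the start of the episode above 0.03 m).
Of cell0, cell1, cell2, cell3 only 2 to 4 are there at a start; the rules pass over those that are not, and their reading is None.
At some moment in a run one of cell0, cell1, cell2, cell3, end_plate may be knocked a few centimetres aside while the robot is not near it.
It also fails if it takes over 210 s, if anything falls off the work surface, if the arm or the gripper's body presses on something with over 40 N, if the wrist force passes 120 N, or if a joint passes its speed limit or range.

## Working session

There is one attempt and no reset: what is moved stays moved. The work goes in short steps, Python scripts to look and compute and a tool call to move; the robot and the scene stay as the last step left them, time stands still between calls to the robot, and variables do not carry over. Pictures are saved under pics/ and viewed, at most 14 in all, crops included, and the job is handed in when it is done.

Besides the shell and the picture viewer there is one more tool, called after ">>>" by a JSON object that holds its "fn" and its "kwargs", one argument or row to a line. play_rows: Moves the arm, as the interface text tells. Shift numbers are shares of 0.03 m and turn numbers shares of 0.12 rad, none past 1 either way. Its arguments: {"type":"object","properties":{"rows":{"type":"array","items":{"type":"object","properties":{"hand":{"type":"number"},"offset":{"type":"array","items":{"type":"number"}},"turn":{"type":"number"}}}},"newtons":{"type":"number"}},"required":["rows"]}

```bash
ls; mkdir -p pics; cat > h.py <<'E'
import numpy as np, cv2
from plant import r, vision
def px2w(cam,u,v,d=None,z=None,cal=None):
    c=cal or vision.get_calibration(cam); R=np.array(c["rotation"]); p=np.array(c["position"])
    if R.shape!=(3,3):
        from scipy.spatial.transform import Rotation as Ro
        R=Ro.from_quat(np.roll(R,-1)).as_matrix()
    u=np.asarray(u,float);v=np.asarray(v,float)
    ray=np.stack([(u-c["cx"])/c["fx"],-(v-c["cy"])/c["fy"],-np.ones_like(u)],-1)@R.T
    if d is None: d=(z-p[2])/ray[...,2]
    return p+ray*np.asarray(d)[...,None]
E
python3 - <<'E'
from h import *
for n in ("scene","side","wrist"):
    im,d=vision.camera(n); cv2.imwrite(f"pics/{n}0.png",im); np.save(f"{n}0.npy",d)
    c=vision.get_calibration(n); print(n,c)
    if n!="wrist":
      for q in ("stand","cell0","end_plate","cam_grip","isolator_box","isolator_grip","bottle_red","bottle_blue","timer","shoe"):
        for b in vision.boxes_of(q,n): print(q,round(b["conf"],2),np.round(b["location"],3))
o=r.get_obs();print({k:np.round(v,3) for k,v in o.items()})
E
```

```text
pics
scene {'fx': 512.9339143961258, 'fy': 512.9339143961258, 'cx': 318.49750561921917, 'cy': 241.41466388180933, 'position': array([0.05569456, 1.07313564, 0.64890978]), 'rotation': array([-0.20572383, -0.1216715 ,  0.51539014,  0.82295003])}
stand 0.79 [ 0.528 -0.028  0.032]
cell0 0.9 [0.582 0.353 0.009]
cell0 0.84 [0.446 0.135 0.01 ]
cell0 0.71 [0.433 0.373 0.015]
cell0 0.37 [ 0.528 -0.029  0.034]
end_plate 0.79 [0.509 0.26  0.013]
cam_grip 0.95 [ 0.604 -0.045  0.093]
isolator_box 0.85 [ 0.566 -0.206  0.034]
isolator_box 0.75 [ 0.604 -0.043  0.091]
isolator_box 0.56 [ 0.434 -0.191  0.042]
isolator_grip 0.51 [ 0.44  -0.208  0.077]
bottle_red 0.98 [0.718 0.219 0.061]
bottle_blue 0.61 [0.748 0.121 0.062]
bottle_blue 0.55 [ 0.438 -0.192  0.049]
timer 0.79 [ 0.753 -0.166  0.019]
shoe 0.7 [ 0.55  -0.042  0.062]
shoe 0.67 [ 0.44  -0.206  0.084]
shoe 0.43 [0.752 0.121 0.062]
side {'fx': 504.5457295929055, 'fy': 504.5457295929055, 'cx': 323.0937973039362, 'cy': 229.05686318695987, 'position': array([0.34009591, 0.89222663, 0.62908549]), 'rotation': array([-0.13873902, -0.06541545,  0.48005
[... 621 characters left out ...]
7354139034, 'cy': 242.95529189610323, 'position': array([0.57444577, 0.07795322, 0.3739698 ]), 'rotation': array([ 9.87993664e-01, -1.54492390e-01,  1.09363106e-04, -7.81039234e-04])}
{'t': np.float64(1.15), 'joint_positions': array([-0.074,  0.307,  1.506, -0.   ,  1.328, -0.074]), 'dq': array([-0.001, -0.   , -0.001,  0.001, -0.001,  0.001]), 'joint_efforts': array([ 0.0000e+00, -4.5751e+01, -2.5233e+01, -0.0000e+00,  1.0000e-03,
       -0.0000e+00]), 'ee_pos': array([ 0.575, -0.   ,  0.231]), 'tool_rot': array([ 0.   ,  0.707,  0.707, -0.   ]), 'force': array([ 0.027, -0.488, -0.126]), 'torque': array([-0.027, -0.044, -0.02 ]), 'grasp_force': np.float64(0.0), 'opening': np.float64(0.999)}
```

View pics/scene0.png

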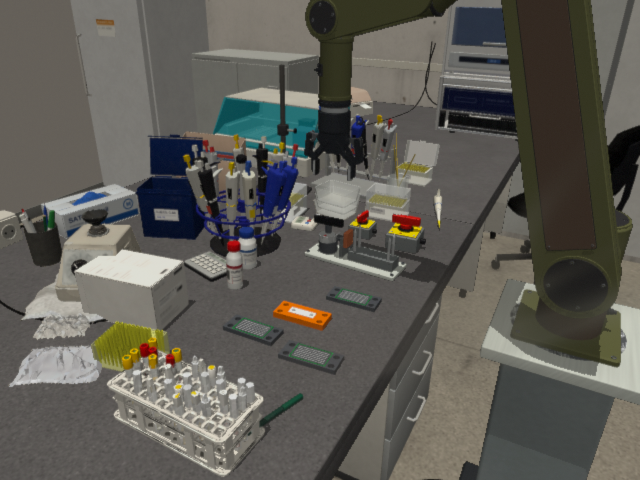

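View pics/side0.png

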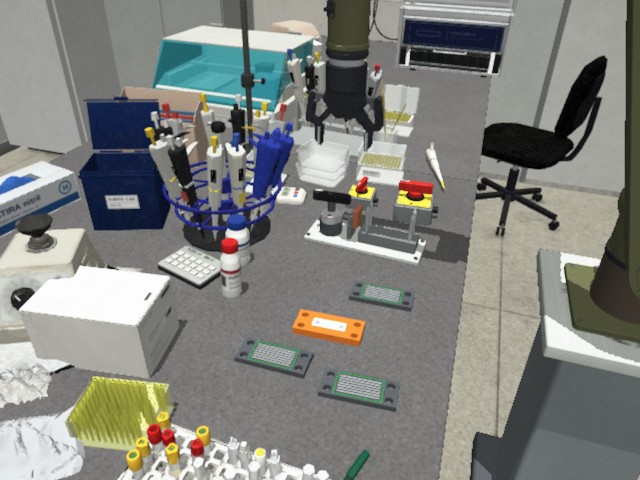

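View pics/wrist0.png

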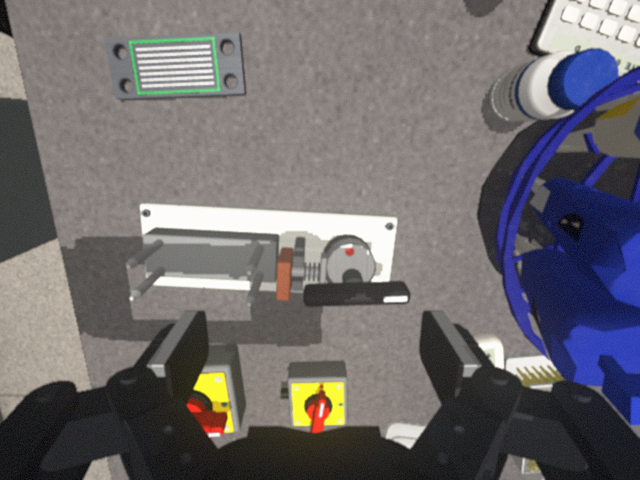

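The views show three cell plates, the orange end plate, the stand, and two isolators. The larger isolator is near (0.44, -0.20). I'll move the wrist camera to look at it.

>>> {"fn": "play_rows", "kwargs": {
  "rows": [
    {"hand":1,"offset":[-0.45,-0.85,0],"turn":0},
    {"hand":1,"offset":[-0.45,-0.85,0],"turn":0},
    {"hand":1,"offset":[-0.45,-0.85,0],"turn":0},
    {"hand":1,"offset":[-0.45,-0.85,0],"turn":0},
    {"hand":1,"offset":[-0.45,-0.85,0],"turn":0},
    {"hand":1,"offset":[-0.45,-0.85,0],"turn":0},
    {"hand":1,"offset":[-0.45,-0.85,0],"turn":0},
    {"hand":1,"offset":[-0.45,-0.85,0],"turn":0},
    {"hand":1,"offset":[-0.45,-0.85,0],"turn":0},
    {"hand":1,"offset":[0,0,0],"turn":0}
  ]
}}

```text
t: 1.98
ee_pos: [0.4515, -0.2336, 0.2315]
tool_rot: [0.001, 0.708, 0.706, -0.001]
force: [0.0, 0.0, -0.3]
opening: 1.0
grasp_force: 0.0
```

```bash
python3 - <<'E'
from h import *
print(np.round(r.get_obs()["ee_pos"],4))
im,d=vision.camera("wrist"); cv2.imwrite("pics/w1.png",im); np.save("w1.npy",d)
c=vision.get_calibration("wrist"); np.save("w1c.npy",c,allow_pickle=True)
for q in ("isolator_box","isolator_grip","cam_grip","stand"):
    for b in vision.boxes_of(q,"wrist"): print(q,round(b["conf"],2),np.round(b["location"],3))
E
```

```text
[ 0.4515 -0.2336  0.2315]
isolator_box 0.97 [ 0.576 -0.216  0.034]
isolator_box 0.83 [ 0.445 -0.2    0.047]
isolator_grip 0.96 [ 0.579 -0.217  0.07 ]
isolator_grip 0.77 [ 0.44  -0.208  0.088]
stand 0.84 [ 0.532 -0.078  0.008]
```

View pics/w1.png

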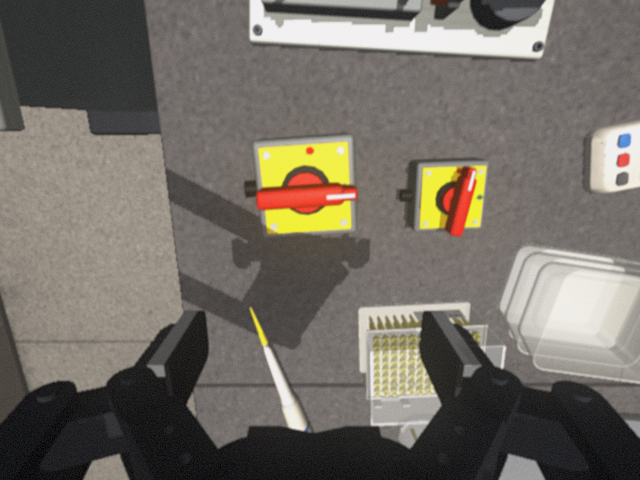

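```bash
python3 - <<'E'
from h import *
im=cv2.imread("pics/w1.png"); d=np.load("w1.npy"); c=np.load("w1c.npy",allow_pickle=True).item()
v,u=np.mgrid[:480,:640]; P=px2w("w",u,v,d,cal=c)
b,g,rr=[im[...,i].astype(int) for i in range(3)]
red=(rr>120)&(g<70)&(b<70)
for nm,m in (("big",(u<370)),("small",u>370)):
    m2=red&m&(v<250)&(P[...,2]>0.06)
    q=P[m2]; print(nm,m2.sum(),"z pct",np.round(np.percentile(q[:,2],[5,50,95]),4))
    top=q[q[:,2]>np.percentile(q[:,2],50)-.004]
    rc=cv2.minAreaRect((top[:,:2]*1000).astype(np.float32)); print(rc, top[:,:2].min(0),top[:,:2].max(0))
    y=(rr>150)&(g>150)&(b<90)&m&(v<250)
    rc=cv2.minAreaRect((P[y][:,:2]*1000).astype(np.float32)); print("yellow",rc,np.median(P[y][:,2]))
    dot=red&m&(P[...,2]<0.055)&(v<165); print("dot",P[dot].mean(0) if dot.any() else None)
# table height
print("table",np.median(P[280:300,560:600,2]) , P[100,220])
E
```

```text
big 1014 z pct [0.0657 0.0883 0.0905]
((440.85797119140625, -200.0052947998047), (71.05487060546875, 64.11093139648438), 34.1636848449707) [ 0.40662234 -0.21674761] [ 0.48637021 -0.1535307 ]
yellow ((444.1871643066406, -201.3982391357422), (77.5946044921875, 94.4342269897461), 3.8538477420806885) 0.04897010665529794
dot [ 0.44850299 -0.17404111  0.0501441 ]
small 575 z pct [0.0643 0.0662 0.0678]
((530.4930419921875, -181.1993865966797), (50.93327331542969, 157.9672393798828), 52.653465270996094) [ 0.45225363 -0.2461066 ] [ 0.58662612 -0.1535307 ]
yellow ((529.1642456054688, -206.11749267578125), (67.53868103027344, 173.66921997070312), 76.88875579833984) 0.03639001024790017
dot None
table 0.05662717407629428 [ 0.36318859 -0.13024324 -0.00047196]
```

```bash
python3 - <<'E'
from h import *
im=cv2.imread("pics/w1.png"); d=np.load("w1.npy"); c=np.load("w1c.npy",allow_pickle=True).item()
v,u=np.mgrid[:480,:640]
hs=cv2.cvtColor(im,cv2.COLOR_BGR2HSV)
P=px2w("w",u,v,d,cal=c)
box=(u>240)&(u<370)&(v>160)&(v<220)&(P[...,2]>0.085)&(P[...,2]<0.1)
q=P[box]; rc=cv2.minAreaRect((q[:,:2]*1000).astype(np.float32)); print("bar",rc,len(q),np.median(q[:,2]))
top=(u>240)&(u<370)&(v>120)&(v<250)&(abs(P[...,2]-.049)<.004)
rc=cv2.minAreaRect((P[top][:,:2]*1000).astype(np.float32)); print("boxtop",rc)
# green/red dots
red=(u>300)&(u<320)&(v>143)&(v<160)&(im[...,2]>150)&(im[...,1]<90)
print("reddot",P[red].mean(0))
# stand foot front edge screws
for p in ((257,30),(537,46)): print(p,px2w("w",*p,z=0.012,cal=c))
fm=(P[...,2]>0.009)&(P[...,2]<0.015)&(u>240)&(v<70)&(u<560)
rc=cv2.minAreaRect((P[fm][:,:2]*1000).astype(np.float32)); print("foot",rc,np.median(P[fm][:,2]))
# stand from wrist0
im=cv2.imread("pics/wrist0.png"); d=np.load("wrist0.npy")
from scipy.spatial.transform import Rotation as Ro
c0=dict(fx=366.744,fy=366.744,cx=313.577,cy=242.955,position=np.array([0.57444577,0.07795322,0.3739698]),rotation=np.array([9.87993664e-01,-1.54492390e-01,1.09363106e-04,-7.81039234e-04]))
P=px2w("w",u,v,d,cal=c0)
R=(u>120)&(u<420)&(v>190)&(v<330)
for nm,lo,hi in (("foot",.008,.016),("deck",.036,.044),("shoe",.078,.089),("handle",.106,.118)):
    m=R&(P[...,2]>lo)&(P[...,2]<hi)&((u>290) if nm in("shoe","handle") else True)
    print(nm,m.sum(),cv2.minAreaRect((P[m][:,:2]*1000).astype(np.float32)),np.median(P[m][:,2]))
E
```

```text
bar ((445.99005126953125, -207.99085998535156), (80.88995361328125, 16.303178787231445), 3.742271900177002) 1906 0.08947003716118049
boxtop ((444.92388916015625, -207.63436889648438), (86.99024963378906, 87.58089447021484), 4.044460773468018)
reddot [ 0.44855058 -0.17403173  0.04988217]
(257, 30) [ 0.40325998 -0.07412665  0.012     ]
(537, 46) [ 0.65019703 -0.08802276  0.012     ]
foot ((526.9814453125, -74.32459259033203), (45.41974639892578, 262.6278076171875), 89.52710723876953) 0.012228130976327356
foot 8709 ((526.8215942382812, -47.37675857543945), (90.02587127685547, 261.4398193359375), 86.8106460571289) 0.011901022106922898
deck 5105 ((521.6719360351562, -47.40113067626953), (44.37053680419922, 224.00137329101562), 86.63228607177734) 0.03992030888372183
shoe 115 ((620.64306640625, -45.42458724975586), (42.53813552856445, 6.3137593269348145), 5.147004127502441) 0.08454485074250245
handle 1747 ((607.8507080078125, -51.67920684814453), (84.41242218017578, 14.174334526062012), 2.0103983879089355) 0.11113035898509066
```

>>> {"fn": "play_rows", "kwargs": {
  "rows": [
    {"hand":1,"offset":[-0.023,0.086,0],"turn":-0.963},
    {"hand":1,"offset":[-0.023,0.086,0],"turn":-0.963},
    {"hand":1,"offset":[-0.023,0.086,0],"turn":-0.963},
    {"hand":1,"offset":[-0.023,0.086,0],"turn":-0.963},
    {"hand":1,"offset":[-0.023,0.086,0],"turn":-0.963},
    {"hand":1,"offset":[-0.023,0.086,0],"turn":-0.963},
    {"hand":1,"offset":[-0.023,0.086,0],"turn":-0.963},
    {"hand":1,"offset":[-0.023,0.086,0],"turn":-0.963},
    {"hand":1,"offset":[-0.023,0.086,0],"turn":-0.963},
    {"hand":1,"offset":[-0.023,0.086,0],"turn":-0.963}
  ]
}}

```text
t: 3.07
ee_pos: [0.4472, -0.2023, 0.2313]
tool_rot: [-0.0, 0.979, 0.204, 0.0]
force: [-0.1, -0.9, 0.3]
opening: 0.997
grasp_force: 0.0
```

>>> {"fn": "play_rows", "kwargs": {
  "rows": [
    {"hand":1,"offset":[0,0,0],"turn":-0.963},
    {"hand":1,"offset":[0,0,0],"turn":-0.963},
    {"hand":1,"offset":[0,0,0],"turn":-0.963},
    {"hand":1,"offset":[0,0,-0.4],"turn":0},
    {"hand":1,"offset":[0,0,-0.6],"turn":0},
    {"hand":0.5,"offset":[0,0,-0.6],"turn":0},
    {"hand":0.5,"offset":[0,0,-0.5],"turn":0},
    {"hand":0.5,"offset":[0,0,0],"turn":0},
    {"hand":0.5,"offset":[0,0,0],"turn":0}
  ]
}}

```text
t: 3.82
ee_pos: [0.4465, -0.2025, 0.1678]
tool_rot: [-0.001, 0.999, 0.035, -0.001]
force: [1.0, -0.4, -0.0]
opening: 0.503
grasp_force: 0.0
```

```bash
cat >> h.py <<'E'
from scipy.spatial.transform import Rotation as Ro
def st():
    o=r.get_obs(); R=Ro.from_quat(np.roll(o["tool_rot"],-1)).as_matrix()
    print("t",round(float(o["t"]),2),"tcp",np.round(o["ee_pos"],4),"close-yaw",round(float(np.arctan2(R[1,1],R[0,1])),4),"tilt",np.round(R[:,2],3),"q6",round(float(o["joint_positions"][5]),2),"q1",round(float(o["joint_positions"][0]),2),"F",np.round(o["force"],1),"open",round(float(o["opening"]),3),"g",round(float(o["grasp_force"]),1))
E
python3 -c "
from h import *
st()"
```

```text
t 3.82 tcp [ 0.4465 -0.2025  0.1678] close-yaw -1.5006 tilt [-0.002  0.001 -1.   ] q6 0.99 q1 -0.51 F [ 1.  -0.4 -0. ] open 0.503 g 0.0
```

>>> {"fn": "play_rows", "kwargs": {
  "rows": [
    {"hand":0.5,"offset":[-0.06,-0.177,-0.5],"turn":0},
    {"hand":0.5,"offset":[0,0,-0.8],"turn":0},
    {"hand":0.5,"offset":[0,0,-0.8],"turn":0},
    {"hand":0.5,"offset":[0,0,-0.8],"turn":0},
    {"hand":0.5,"offset":[0,0,-0.4],"turn":0},
    {"hand":0.5,"offset":[0,0,-0.2],"turn":0},
    {"hand":0.5,"offset":[0,0,0],"turn":0}
  ]
}}

```text
t: 4.4
ee_pos: [0.4451, -0.2088, 0.063]
tool_rot: [-0.0, 0.999, 0.035, -0.0]
force: [0.5, -0.1, 0.4]
opening: 0.502
grasp_force: 0.0
```

>>> {"fn": "play_rows", "kwargs": {
  "rows": [
    {"hand":0,"offset":[0,0,0],"turn":0},
    {"hand":0,"offset":[0,0,0],"turn":0},
    {"hand":0,"offset":[0,0,0],"turn":0},
    {"hand":0,"offset":[0,0,0],"turn":0},
    {"hand":0,"offset":[0,0,0],"turn":0}
  ],
  "newtons": 50
}}

```text
t: 4.82
ee_pos: [0.4471, -0.2104, 0.0664]
tool_rot: [0.002, 0.999, 0.034, 0.003]
force: [-1.0, -0.1, 9.8]
opening: 0.177
grasp_force: 51.1
```

```bash
python3 -c "
from h import *
st()"
```

```text
t 4.82 tcp [ 0.4471 -0.2104  0.0664] close-yaw -1.502 tilt [ 0.005 -0.003 -1.   ] q6 0.98 q1 -0.53 F [-1.  -0.1  9.8] open 0.177 g 51.1
```

>>> {"fn": "play_rows", "kwargs": {
  "rows": [
    {"hand":0,"offset":[0,0,0.1],"turn":0.4},
    {"hand":0,"offset":[0,0,0],"turn":0.8},
    {"hand":0,"offset":[0,0,0],"turn":0.9},
    {"hand":0,"offset":[0,0,0],"turn":0.9},
    {"hand":0,"offset":[0,0,0],"turn":0.9},
    {"hand":0,"offset":[0,0,0],"turn":0.9},
    {"hand":0,"offset":[0,0,0],"turn":0.9},
    {"hand":0,"offset":[0,0,0],"turn":0.9},
    {"hand":0,"offset":[0,0,0],"turn":0.9},
    {"hand":0,"offset":[0,0,0],"turn":0.9}
  ]
}}

```text
t: 5.65
ee_pos: [0.4455, -0.208, 0.0666]
tool_rot: [-0.0, 0.858, 0.514, 0.001]
force: [2.0, 2.5, -9.1]
opening: 0.17
grasp_force: 55.1
```

>>> {"fn": "play_rows", "kwargs": {
  "rows": [
    {"hand":0,"offset":[0,0,0],"turn":0.9},
    {"hand":0,"offset":[0,0,0],"turn":0.9},
    {"hand":0,"offset":[0,0,0],"turn":0.9},
    {"hand":0,"offset":[0,0,0],"turn":0.6},
    {"hand":0,"offset":[0,0,0],"turn":0},
    {"hand":0,"offset":[0,0,0],"turn":0}
  ]
}}

```text
t: 6.15
ee_pos: [0.4444, -0.2078, 0.0665]
tool_rot: [-0.001, 0.742, 0.67, 0.0]
force: [0.9, 4.7, -6.0]
opening: 0.179
grasp_force: 55.5
```

```bash
python3 -c "
from h import *
st(); print(r.get_obs()['torque'])"
```

```text
t 6.15 tcp [ 0.4444 -0.2078  0.0665] close-yaw -0.1011 tilt [-0.001  0.002 -1.   ] q6 -0.42 q1 -0.52 F [ 0.9  4.7 -6. ] open 0.179 g 55.5
[ 0.99745807 -0.08146272 -0.12596945]
```

>>> {"fn": "play_rows", "kwargs": {
  "rows": [
    {"hand":0.6,"offset":[0,0,0],"turn":0},
    {"hand":0.6,"offset":[0,0,0],"turn":0},
    {"hand":0.6,"offset":[0,0,0],"turn":0},
    {"hand":0.6,"offset":[0,0,0.5],"turn":0},
    {"hand":0.6,"offset":[0,0,1],"turn":0},
    {"hand":0.6,"offset":[0,0,1],"turn":0},
    {"hand":0.6,"offset":[0,0,1],"turn":0.3},
    {"hand":0.6,"offset":[0.1,0.6,0.8],"turn":0.3},
    {"hand":0.6,"offset":[0.3,0.6,0.8],"turn":0.25},
    {"hand":0.6,"offset":[0.3,0.6,0.6],"turn":0}
  ]
}}

```text
t: 6.98
ee_pos: [0.4669, -0.1557, 0.2406]
tool_rot: [0.003, 0.706, 0.708, 0.001]
force: [1.0, 0.1, -0.1]
opening: 0.597
grasp_force: 0.0
```

>>> {"fn": "play_rows", "kwargs": {
  "rows": [
    {"hand":1,"offset":[0.3,0.5,0.3],"turn":0},
    {"hand":1,"offset":[0,0.2,0.2],"turn":0},
    {"hand":1,"offset":[0,0,0],"turn":0},
    {"hand":1,"offset":[0,0,0],"turn":0}
  ]
}}

```text
t: 7.32
ee_pos: [0.4745, -0.1344, 0.2525]
tool_rot: [0.0, 0.706, 0.709, -0.0]
force: [-0.2, -0.4, -0.6]
opening: 0.998
grasp_force: 0.0
```

```bash
python3 - <<'E'
from h import *
st()
c=vision.get_calibration("wrist")
im,d=vision.camera("wrist"); cv2.imwrite("pics/w2.png",im)
v,u=np.mgrid[:480,:640]; P=px2w("w",u,v,d,cal=c); np.save("P2.npy",P)
def rect(m): return cv2.minAreaRect((P[m][:,:2]*1000).astype(np.float32)),int(m.sum()),float(np.round(np.median(P[m][:,2]),4))
near=np.hypot(P[...,0]-.4447,P[...,1]+.2078)<.05
print("isobar",rect(near&(P[...,2]>.085)&(P[...,2]<.095)))
red=near&(P[...,2]<.056)&(P[...,2]>.04)&(im[...,2]>150)&(im[...,1]<90); print("reddot",P[red].mean(0) if red.any() else None)
S=(P[...,0]>.38)&(P[...,0]<.70)&(P[...,1]>-.12)&(P[...,1]<.03)
for nm,lo,hi in (("foot",.008,.016),("deck",.036,.044),("handle",.106,.118)): print(nm,rect(S&(P[...,2]>lo)&(P[...,2]<hi)))
# post tips
m=(S&(P[...,2]>.085)&(P[...,2]<.104)&(P[...,0]<.55)).astype(np.uint8)
n,l,s,ce=cv2.connectedComponentsWithStats(m)
for i in range(1,n):
    q=P[l==i]
    if len(q)>3: print(len(q),np.round(q.mean(0),4),np.round(q[:,2].max(),4), np.round(q[q[:,2]>q[:,2].max()-.006].mean(0),4))
E
```

```text
t 7.32 tcp [ 0.4745 -0.1344  0.2525] close-yaw 0.0044 tilt [ 0.    -0.001 -1.   ] q6 -0.37 q1 -0.36 F [-0.2 -0.4 -0.6] open 0.998 g 0.0
isobar (((443.5007019042969, -208.15330505371094), (80.35340881347656, 15.990056037902832), 83.82723236083984), 1273, 0.0895)
reddot None
foot (((526.605224609375, -48.049781799316406), (90.06065368652344, 261.9568786621094), 86.69577026367188), 12506, 0.0119)
deck (((520.0145263671875, -48.65972900390625), (45.98133087158203, 221.70260620117188), 85.60350036621094), 6524, 0.0399)
handle (((607.7787475585938, -52.89873504638672), (85.05718994140625, 14.0029935836792), 1.7837646007537842), 2238, 0.1112)
114 [ 0.4277 -0.029   0.0964] 0.1028 [ 0.4272 -0.0286  0.0998]
113 [ 0.5215 -0.0343  0.0964] 0.103 [ 0.5221 -0.0341  0.0998]
33 [ 0.5479 -0.0354  0.0857] 0.0869 [ 0.5479 -0.0354  0.0857]
23 [ 0.5455 -0.0399  0.0856] 0.0867 [ 0.5455 -0.0399  0.0856]
140 [ 0.5463 -0.0546  0.0855] 0.0869 [ 0.5463 -0.0546  0.0855]
104 [ 0.4261 -0.0563  0.0966] 0.1028 [ 0.4257 -0.0565  0.0997]
98 [ 0.5199 -0.0618  0.0969] 0.103 [ 0.5205 -0.0618  0.1001]
```

View pics/w2.png

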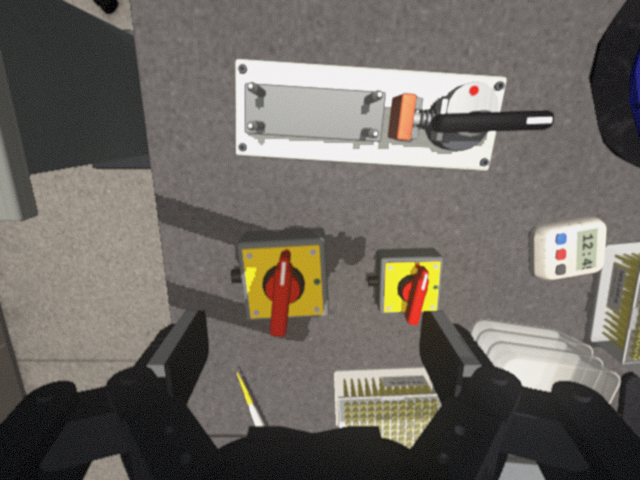

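Isolator off: the bar has turned 79.8° and points at the red dot, at about pixel (285,255). Next I'll view the plates.

>>> {"fn": "play_rows", "kwargs": {
  "rows": [
    {"hand":1,"offset":[0,0.94,0.12],"turn":-0.93},
    {"hand":1,"offset":[0,0.94,0.12],"turn":-0.93},
    {"hand":1,"offset":[0,0.94,0.12],"turn":-0.93},
    {"hand":1,"offset":[0,0.94,0.12],"turn":-0.93},
    {"hand":1,"offset":[0,0.94,0.12],"turn":-0.93},
    {"hand":1,"offset":[0,0.94,0.12],"turn":-0.93},
    {"hand":1,"offset":[0,0.94,0.12],"turn":-0.93},
    {"hand":1,"offset":[0,0.94,0.12],"turn":-0.93},
    {"hand":1,"offset":[0,0.94,0.12],"turn":-0.93},
    {"hand":1,"offset":[0,0.94,0.12],"turn":-0.93}
  ]
}}

```text
t: 8.2
ee_pos: [0.4742, 0.1479, 0.2872]
tool_rot: [0.0, 0.975, 0.224, -0.001]
force: [1.0, 0.4, 0.3]
opening: 0.995
grasp_force: 0.0
```

>>> {"fn": "play_rows", "kwargs": {
  "rows": [
    {"hand":1,"offset":[0,0.94,0.12],"turn":-0.93},
    {"hand":1,"offset":[0,0.94,0.12],"turn":-0.93},
    {"hand":1,"offset":[0,0.94,0.12],"turn":-0.93},
    {"hand":1,"offset":[0,0.94,0.12],"turn":-0.93},
    {"hand":1,"offset":[0,0,0],"turn":0},
    {"hand":1,"offset":[0,0,0],"turn":0},
    {"hand":1,"offset":[0,0,0],"turn":0}
  ]
}}

```text
t: 8.78
ee_pos: [0.4745, 0.2594, 0.3014]
tool_rot: [0.001, 1.0, 0.006, -0.001]
force: [0.3, -0.2, -0.3]
opening: 1.001
grasp_force: 0.0
```

```bash
cat >> h.py <<'E'
def plates(save=None):
    "flat slabs on the bench: centre, yaw, size, top height, from the wrist depth"
    c=vision.get_calibration("wrist"); im,d=vision.camera("wrist")
    if save: cv2.imwrite(save,im)
    v,u=np.mgrid[:480,:640]; P=px2w("w",u,v,d,cal=c)
    m=((d>0)&(P[...,2]>.006)&(P[...,2]<.02)&(P[...,0]>.3)&(P[...,0]<.85)).astype(np.uint8)
    n,l,s,_=cv2.connectedComponentsWithStats(m)
    for i in range(1,n):
        if s[i,4]<800: continue
        q=P[l==i]; (cx,cy),(a,b),t=cv2.minAreaRect((q[:,:2]*1000).astype(np.float32))
        if a<b: a,b,t=b,a,t-90
        t=(t+90)%180-90
        bgr=np.median(im[l==i],0)
        print("slab",round(cx/1000,4),round(cy/1000,4),"yaw",round(np.radians(t),3),"size",round(a),round(b),"z",round(np.median(q[:,2]),4),"bgr",bgr,"px",s[i][:4])
    return im,P
E
python3 - <<'E'
from h import *
st(); plates("pics/w3.png")
E
```

```text
t 8.78 tcp [0.4745 0.2594 0.3014] close-yaw -1.5579 tilt [-0.002 -0.002 -1.   ] q6 1.98 q1 0.42 F [ 0.3 -0.2 -0.3] open 1.001 g 0.0
slab 0.5269 -0.0474 yaw -0.059 size 262 91 z 0.012 bgr [250. 253. 253.] px [514  20 126 240]
slab 0.5865 0.3431 yaw 0.01 size 119 51 z 0.0099 bgr [159. 173. 153.] px [211  30  53 118]
slab 0.5201 0.2487 yaw 0.049 size 120 50 z 0.014 bgr [ 94. 225. 254.] px [299  98  47 109]
slab 0.4369 0.536 yaw 0.693 size 150 67 z 0.0092 bgr [ 91. 104.  61.] px [ 42 155 108  99]
slab 0.4498 0.129 yaw 0.04 size 120 51 z 0.01 bgr [108. 115. 109.] px [397 164  48  98]
slab 0.4366 0.363 yaw 0.071 size 121 51 z 0.0099 bgr [151. 165. 146.] px [201 173  54  97]
```

View pics/w3.png

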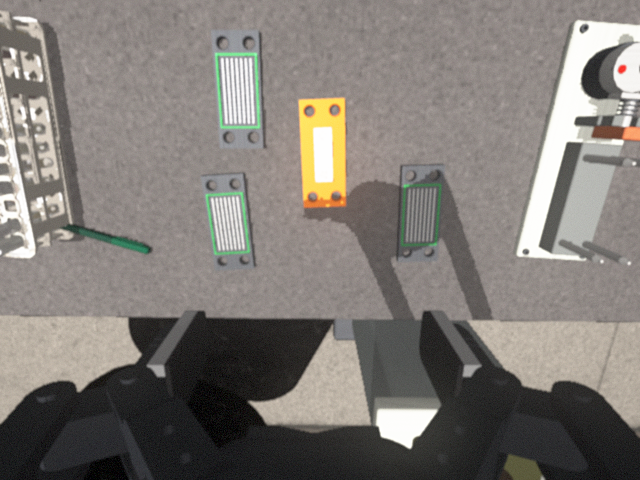

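```bash
python3 - <<'E'
from h import *
d=np.load("wrist0.npy");v,u=np.mgrid[:480,:640]
c0=dict(fx=366.744,fy=366.744,cx=313.577,cy=242.955,position=np.array([0.57444577,0.07795322,0.3739698]),rotation=np.array([9.87993664e-01,-1.54492390e-01,1.09363106e-04,-7.81039234e-04]))
P=px2w("w",u,v,d,cal=c0); m=(P[...,2]>.007)&(P[...,2]<.02)&(u<280)&(v<130)&(u>80)
print(cv2.minAreaRect((P[m][:,:2]*1000).astype(np.float32)),np.median(P[m][:,2]))
E
```

```text
((449.3875427246094, 129.55902099609375), (121.04570770263672, 50.529693603515625), 2.162541389465332) 0.009982715038621304
```

>>> {"fn": "play_rows", "kwargs": {
  "rows": [
    {"hand":0.72,"offset":[-0.092,-0.482,-0.6],"turn":0.22},
    {"hand":0.72,"offset":[-0.092,-0.482,-0.93],"turn":0},
    {"hand":0.72,"offset":[-0.092,-0.482,-0.93],"turn":0},
    {"hand":0.72,"offset":[-0.092,-0.482,-0.93],"turn":0},
    {"hand":0.72,"offset":[-0.092,-0.482,-0.93],"turn":0},
    {"hand":0.72,"offset":[-0.092,-0.482,-0.93],"turn":0},
    {"hand":0.72,"offset":[-0.092,-0.482,-0.93],"turn":0},
    {"hand":0.72,"offset":[-0.092,-0.482,-0.93],"turn":0},
    {"hand":0.72,"offset":[-0.092,-0.482,-0.93],"turn":0},
    {"hand":0.72,"offset":[0,0,0],"turn":0}
  ]
}}

```text
t: 9.67
ee_pos: [0.4445, 0.1264, 0.0573]
tool_rot: [0.002, 1.0, 0.018, -0.006]
force: [-0.9, -0.1, -0.5]
opening: 0.719
grasp_force: 0.0
```

>>> {"fn": "play_rows", "kwargs": {
  "rows": [
    {"hand":0.72,"offset":[0,0,0],"turn":0},
    {"hand":0.72,"offset":[0,0,0],"turn":0}
  ]
}}

```text
t: 9.83
ee_pos: [0.451, 0.1302, 0.0623]
tool_rot: [-0.0, 1.0, 0.019, 0.001]
force: [0.2, 0.8, -0.1]
opening: 0.719
grasp_force: 0.0
```

```bash
python3 - <<'E'
from h import *
st(); plates("pics/w4.png")
E
```

```text
t 9.83 tcp [0.451  0.1302 0.0623] close-yaw -1.5338 tilt [ 0.001  0.    -1.   ] q6 1.72 q1 0.19 F [ 0.2  0.8 -0.1] open 0.719 g 0.0
slab 0.5199 0.2487 yaw 0.049 size 120 52 z 0.0139 bgr [ 47. 156. 239.] px [  0   0 156 249]
slab 0.4924 -0.0109 yaw 0.061 size 194 42 z 0.012 bgr [224. 232. 233.] px [513   0 127 360]
slab 0.4493 0.129 yaw 0.038 size 121 50 z 0.0101 bgr [105. 108. 101.] px [268 163  96 198]
```

>>> {"fn": "play_rows", "kwargs": {
  "rows": [
    {"hand":0.72,"offset":[-0.05,-0.04,-0.7],"turn":0},
    {"hand":0.72,"offset":[0,0,-0.7],"turn":0},
    {"hand":0.72,"offset":[0,0,-0.4],"turn":0},
    {"hand":0.72,"offset":[0,0,-0.2],"turn":0},
    {"hand":0.72,"offset":[0,0,0],"turn":0},
    {"hand":0.72,"offset":[0,0,0],"turn":0}
  ]
}}

```text
t: 10.38
ee_pos: [0.4496, 0.13, 0.0024]
tool_rot: [-0.0, 1.0, 0.02, 0.001]
force: [0.7, -0.3, 0.1]
opening: 0.724
grasp_force: 0.0
```

>>> {"fn": "play_rows", "kwargs": {
  "rows": [
    {"hand":0.3,"offset":[0,0,0],"turn":0},
    {"hand":0.3,"offset":[0,0,0],"turn":0},
    {"hand":0.3,"offset":[0,0,0],"turn":0},
    {"hand":0.3,"offset":[0,0,0],"turn":0}
  ],
  "newtons": 50
}}

```text
t: 10.72
ee_pos: [0.4497, 0.1298, 0.0032]
tool_rot: [-0.0, 1.0, 0.019, 0.002]
force: [-1.4, 1.3, 5.4]
opening: 0.562
grasp_force: 50.4
```

```bash
python3 -c "
from h import *
st()"
```

```text
t 10.72 tcp [0.4497 0.1298 0.0032] close-yaw -1.532 tilt [ 0.003  0.001 -1.   ] q6 1.72 q1 0.19 F [-1.4  1.3  5.4] open 0.562 g 50.4
```

>>> {"fn": "play_rows", "kwargs": {
  "rows": [
    {"hand":0.3,"offset":[0,0,0.4],"turn":0},
    {"hand":0.3,"offset":[0,0,0.8],"turn":0},
    {"hand":0.3,"offset":[0,-0.3,1],"turn":-0.2},
    {"hand":0.3,"offset":[0.1,-0.628,0.9],"turn":-0.2},
    {"hand":0.3,"offset":[0.1,-0.7,0.9],"turn":-0.2},
    {"hand":0.3,"offset":[0.1,-0.7,0.5],"turn":-0.2},
    {"hand":0.3,"offset":[0.1,-0.7,0.1],"turn":0},
    {"hand":0.3,"offset":[0.1,-0.7,0],"turn":0},
    {"hand":0.3,"offset":[0.1,-0.7,0],"turn":0},
    {"hand":0.3,"offset":[0.1,-0.6,0],"turn":0}
  ]
}}

```text
t: 11.55
ee_pos: [0.4697, -0.0227, 0.1408]
tool_rot: [0.0, 1.0, -0.029, 0.001]
force: [0.3, 0.6, -1.0]
opening: 0.559
grasp_force: 52.3
```

>>> {"fn": "play_rows", "kwargs": {
  "rows": [
    {"hand":0.3,"offset":[0.1,-0.5,0],"turn":0},
    {"hand":0.3,"offset":[0.1,-0.3,0],"turn":0},
    {"hand":0.3,"offset":[0,0,0],"turn":0},
    {"hand":0.3,"offset":[0,0,0],"turn":0},
    {"hand":0.3,"offset":[0,0,0],"turn":0}
  ]
}}

```text
t: 11.97
ee_pos: [0.4751, -0.0447, 0.1396]
tool_rot: [-0.0, 1.0, -0.029, -0.0]
force: [-0.4, -0.0, -1.7]
opening: 0.561
grasp_force: 52.3
```

```bash
python3 -c "
from h import *
st()
for n in ('side','wrist'):
    im,d=vision.camera(n)
    if n=='side': cv2.imwrite('pics/s5.png',cv2.resize(im[100:300,250:510],None,fx=3,fy=3))
"
```

```text
t 11.97 tcp [ 0.4751 -0.0447  0.1396] close-yaw -1.6282 tilt [-0.     0.001 -1.   ] q6 1.45 q1 -0.18 F [-0.4 -0.  -1.7] open 0.561 g 52.3
```

View pics/s5.png

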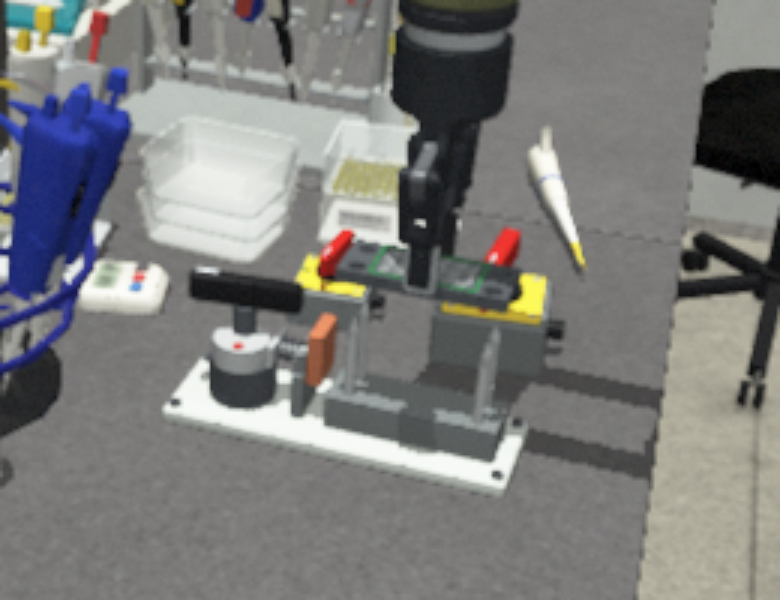

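>>> {"fn": "play_rows", "kwargs": {
  "rows": [
    {"hand":0.3,"offset":[-0.037,0,-0.3],"turn":0},
    {"hand":0.3,"offset":[0,0,-0.4],"turn":0},
    {"hand":0.3,"offset":[0,0,-0.4],"turn":0},
    {"hand":0.3,"offset":[0,0,-0.3],"turn":0},
    {"hand":0.3,"offset":[0,0,-0.2],"turn":0},
    {"hand":0.3,"offset":[0,0,0],"turn":0},
    {"hand":0.3,"offset":[0,0,0],"turn":0}
  ]
}}

```text
t: 12.65
ee_pos: [0.474, -0.0452, 0.0911]
tool_rot: [-0.0, 1.0, -0.029, -0.001]
force: [0.2, 0.1, -1.1]
opening: 0.561
grasp_force: 52.3
```

No contact force, and the underside is now well below the post tips. I'll continue down and release.

>>> {"fn": "play_rows", "kwargs": {
  "rows": [
    {"hand":0.3,"offset":[0,0,-0.3],"turn":0},
    {"hand":0.3,"offset":[0,0,-0.3],"turn":0},
    {"hand":0.3,"offset":[0,0,-0.3],"turn":0},
    {"hand":0.3,"offset":[0,0,-0.3],"turn":0},
    {"hand":0.3,"offset":[0,0,-0.25],"turn":0},
    {"hand":0.3,"offset":[0,0,-0.1],"turn":0},
    {"hand":0.3,"offset":[0,0,0],"turn":0},
    {"hand":0.3,"offset":[0,0,0],"turn":0}
  ]
}}

```text
t: 13.32
ee_pos: [0.4743, -0.0454, 0.0447]
tool_rot: [-0.0, 1.0, -0.029, -0.0]
force: [0.5, 0.0, -1.6]
opening: 0.563
grasp_force: 52.3
```

>>> {"fn": "play_rows", "kwargs": {
  "rows": [
    {"hand":0.72,"offset":[0,0,0],"turn":0},
    {"hand":0.72,"offset":[0,0,0],"turn":0},
    {"hand":0.72,"offset":[0,0,0],"turn":0},
    {"hand":0.72,"offset":[0,0,0.4],"turn":0},
    {"hand":0.72,"offset":[0,0,0.9],"turn":0},
    {"hand":0.72,"offset":[0,0,0.9],"turn":0},
    {"hand":0.72,"offset":[0,0,0.9],"turn":0},
    {"hand":0.72,"offset":[0,0,0.9],"turn":0},
    {"hand":0.72,"offset":[0,0,0.9],"turn":0},
    {"hand":0.72,"offset":[0,0,0.9],"turn":0}
  ]
}}

```text
t: 14.15
ee_pos: [0.4741, -0.0454, 0.2209]
tool_rot: [0.0, 1.0, -0.029, 0.001]
force: [0.5, -0.0, -1.2]
opening: 0.725
grasp_force: 0.0
```

```bash
cat >> h.py <<'E'
def stack():
    "flat levels within 35 mm of the seat seen by scene and wrist cameras"
    for n in ("scene","side"):
        im,d=vision.camera(n); v,u=np.mgrid[:480,:640]; P=px2w(n,u,v,d)
        m=(d>0)&(abs(P[...,0]-.4736)<.06)&(abs(P[...,1]+.0449)<.02)&(P[...,2]>.03)&(P[...,2]<.11)
        h,e=np.histogram(P[m][:,2],np.arange(.03,.11,.002)); print(n,[(round(float(a),3),int(b)) for a,b in zip(e,h) if b>20])
        t=e[h.argmax()]; k=m&(abs(P[...,2]-t-.001)<.004); A=np.c_[P[k][:,:2]-[.4736,-.0449],np.ones(k.sum())]
        print(" plane tilt,z",np.round(np.linalg.lstsq(A,P[k][:,2],rcond=None)[0],4))
E
python3 - <<'E'
from h import *
st(); stack()
plates()
E
```

```text
t 14.15 tcp [ 0.4741 -0.0454  0.2209] close-yaw -1.6283 tilt [ 0.001 -0.    -1.   ] q6 1.44 q1 -0.18 F [ 0.5 -0.  -1.2] open 0.725 g 0.0
scene [(0.046, 85), (0.048, 148), (0.05, 60)]
 plane tilt,z [0.0028 0.0092 0.0487]
side [(0.046, 87), (0.048, 297), (0.05, 79)]
 plane tilt,z [0.0005 0.0024 0.0489]
slab 0.5272 -0.0483 yaw -0.058 size 261 90 z 0.0119 bgr [239. 240. 241.] px [260   2 105 284]
slab 0.5206 0.2479 yaw 0.044 size 120 52 z 0.0137 bgr [ 38. 150. 240.] px [  0 117  56 130]
```

>>> {"fn": "play_rows", "kwargs": {
  "rows": [
    {"hand":0.72,"offset":[-0.09,0.6,0],"turn":0.1},
    {"hand":0.72,"offset":[-0.09,1,0],"turn":0.1},
    {"hand":0.72,"offset":[-0.09,1,0],"turn":0.1},
    {"hand":0.72,"offset":[-0.09,1,0],"turn":0.1},
    {"hand":0.72,"offset":[-0.09,1,0],"turn":0.1},
    {"hand":0.72,"offset":[-0.09,1,0],"turn":0.1},
    {"hand":0.72,"offset":[-0.09,1,0],"turn":0.1},
    {"hand":0.72,"offset":[-0.09,1,0],"turn":0.1},
    {"hand":0.72,"offset":[-0.09,1,0],"turn":0.1},
    {"hand":0.72,"offset":[-0.09,1,0],"turn":0.1}
  ]
}}

```text
t: 15.13
ee_pos: [0.446, 0.2436, 0.2176]
tool_rot: [0.001, 0.999, 0.032, -0.001]
force: [1.4, -0.6, -0.0]
opening: 0.72
grasp_force: 0.0
```

>>> {"fn": "play_rows", "kwargs": {
  "rows": [
    {"hand":0.72,"offset":[-0.09,1,-0.5],"turn":0.07},
    {"hand":0.72,"offset":[-0.09,1,-0.7],"turn":0},
    {"hand":0.72,"offset":[-0.09,1,-0.7],"turn":0},
    {"hand":0.72,"offset":[-0.08,1,-0.7],"turn":0},
    {"hand":0.72,"offset":[0,0,-0.9],"turn":0},
    {"hand":0.72,"offset":[0,0,-0.9],"turn":0},
    {"hand":0.72,"offset":[0,0,-0.9],"turn":0},
    {"hand":0.72,"offset":[0,0,0],"turn":0},
    {"hand":0.72,"offset":[0,0,0],"turn":0},
    {"hand":0.72,"offset":[0,0,0],"turn":0}
  ]
}}

```text
t: 15.97
ee_pos: [0.4371, 0.3626, 0.0603]
tool_rot: [0.0, 0.999, 0.035, 0.0]
force: [0.6, -0.4, 0.9]
opening: 0.719
grasp_force: 0.0
```

```bash
python3 - <<'E'
from h import *
st(); plates()
E
```

```text
t 15.97 tcp [0.4371 0.3626 0.0603] close-yaw -1.5 tilt [ 0. -0. -1.] q6 2.12 q1 0.62 F [ 0.6 -0.4  0.9] open 0.719 g 0.0
slab 0.5493 0.3425 yaw -1.56 size 50 46 z 0.0101 bgr [143. 142. 137.] px [317   0 115 108]
slab 0.5184 0.2487 yaw 0.045 size 118 52 z 0.014 bgr [ 54. 185. 254.] px [479   0 161 248]
slab 0.4358 0.3629 yaw 0.07 size 121 50 z 0.0101 bgr [135. 139. 131.] px [265 162  96 200]
slab 0.4123 0.5039 yaw 1.276 size 82 13 z 0.0092 bgr [78. 97. 46.] px [  0 262 140  60]
```

>>> {"fn": "play_rows", "kwargs": {
  "rows": [
    {"hand":0.72,"offset":[-0.04,0,-0.7],"turn":0},
    {"hand":0.72,"offset":[0,0,-0.7],"turn":0},
    {"hand":0.72,"offset":[0,0,-0.4],"turn":0},
    {"hand":0.72,"offset":[0,0,-0.13],"turn":0},
    {"hand":0.72,"offset":[0,0,0],"turn":0},
    {"hand":0.72,"offset":[0,0,0],"turn":0},
    {"hand":0.3,"offset":[0,0,0],"turn":0},
    {"hand":0.3,"offset":[0,0,0],"turn":0},
    {"hand":0.3,"offset":[0,0,0],"turn":0},
    {"hand":0.3,"offset":[0,0,0],"turn":0}
  ]
}}

```text
t: 16.85
ee_pos: [0.4369, 0.3633, 0.0042]
tool_rot: [-0.001, 0.999, 0.035, 0.001]
force: [-0.7, -0.2, 5.2]
opening: 0.559
grasp_force: 50.4
```

```bash
python3 -c "
from h import *
st()"
```

```text
t 16.85 tcp [0.4369 0.3633 0.0042] close-yaw -1.4998 tilt [ 0.003  0.002 -1.   ] q6 2.12 q1 0.62 F [-0.7 -0.2  5.2] open 0.559 g 50.4
```

>>> {"fn": "play_rows", "kwargs": {
  "rows": [
    {"hand":0.3,"offset":[0,0,0.4],"turn":0},
    {"hand":0.3,"offset":[0,0,0.8],"turn":0},
    {"hand":0.3,"offset":[0,-0.31,0.9],"turn":0},
    {"hand":0.3,"offset":[0.09,-0.8,0.9],"turn":-0.1},
    {"hand":0.3,"offset":[0.09,-0.9,0.9],"turn":-0.1},
    {"hand":0.3,"offset":[0.09,-1,0.6],"turn":-0.1},
    {"hand":0.3,"offset":[0.09,-1,0.2],"turn":-0.1},
    {"hand":0.3,"offset":[0.09,-1,0],"turn":-0.1},
    {"hand":0.3,"offset":[0.09,-1,0],"turn":-0.1},
    {"hand":0.3,"offset":[0.09,-1,0],"turn":-0.1}
  ]
}}

```text
t: 17.68
ee_pos: [0.4548, 0.1511, 0.1446]
tool_rot: [-0.0, 1.0, -0.007, 0.001]
force: [0.4, 0.0, -1.4]
opening: 0.559
grasp_force: 51.8
```

>>> {"fn": "play_rows", "kwargs": {
  "rows": [
    {"hand":0.3,"offset":[0.09,-1,0],"turn":-0.1},
    {"hand":0.3,"offset":[0.09,-1,0],"turn":-0.1},
    {"hand":0.3,"offset":[0.09,-1,0],"turn":-0.1},
    {"hand":0.3,"offset":[0.09,-1,0],"turn":-0.07},
    {"hand":0.3,"offset":[0.09,-1,0],"turn":0},
    {"hand":0.3,"offset":[0.09,-0.9,0],"turn":0},
    {"hand":0.3,"offset":[0.09,-0.7,0],"turn":0},
    {"hand":0.3,"offset":[0,0,0],"turn":0},
    {"hand":0.3,"offset":[0,0,0],"turn":0},
    {"hand":0.3,"offset":[0,0,0],"turn":0}
  ]
}}

```text
t: 18.52
ee_pos: [0.4733, -0.0454, 0.1436]
tool_rot: [-0.0, 1.0, -0.029, 0.0]
force: [-0.9, -0.3, -0.9]
opening: 0.556
grasp_force: 51.9
```

```bash
python3 -c "
from h import *
st()"
```

```text
t 18.52 tcp [ 0.4733 -0.0454  0.1436] close-yaw -1.629 tilt [ 0.001  0.    -1.   ] q6 1.44 q1 -0.18 F [-0.9 -0.3 -0.9] open 0.556 g 51.9
```

>>> {"fn": "play_rows", "kwargs": {
  "rows": [
    {"hand":0.3,"offset":[0.047,0,-0.3],"turn":0},
    {"hand":0.3,"offset":[0,0,-0.4],"turn":0},
    {"hand":0.3,"offset":[0,0,-0.4],"turn":0},
    {"hand":0.3,"offset":[0,0,-0.3],"turn":0},
    {"hand":0.3,"offset":[0,0,-0.2],"turn":0},
    {"hand":0.3,"offset":[0,0,0],"turn":0},
    {"hand":0.3,"offset":[0,0,0],"turn":0}
  ]
}}

```text
t: 19.1
ee_pos: [0.4746, -0.0452, 0.0947]
tool_rot: [-0.0, 1.0, -0.028, -0.0]
force: [-0.1, 1.4, -1.6]
opening: 0.556
grasp_force: 51.9
```

>>> {"fn": "play_rows", "kwargs": {
  "rows": [
    {"hand":0.3,"offset":[0,0,-0.3],"turn":0},
    {"hand":0.3,"offset":[0,0,-0.3],"turn":0},
    {"hand":0.3,"offset":[0,0,-0.3],"turn":0},
    {"hand":0.3,"offset":[0,0,-0.25],"turn":0},
    {"hand":0.3,"offset":[0,0,-0.13],"turn":0},
    {"hand":0.3,"offset":[0,0,0],"turn":0},
    {"hand":0.3,"offset":[0,0,0],"turn":0}
  ]
}}

```text
t: 19.68
ee_pos: [0.4746, -0.0457, 0.0563]
tool_rot: [-0.0, 1.0, -0.029, -0.0]
force: [0.1, 0.1, -1.1]
opening: 0.562
grasp_force: 51.9
```

>>> {"fn": "play_rows", "kwargs": {
  "rows": [
    {"hand":0.72,"offset":[0,0,0],"turn":0},
    {"hand":0.72,"offset":[0,0,0],"turn":0},
    {"hand":0.72,"offset":[0,0,0],"turn":0},
    {"hand":0.72,"offset":[0,0,0.4],"turn":0},
    {"hand":0.72,"offset":[0,0,0.9],"turn":0},
    {"hand":0.72,"offset":[0,0,0.9],"turn":0},
    {"hand":0.72,"offset":[0,0,0.9],"turn":0},
    {"hand":0.72,"offset":[0,0,0.9],"turn":0},
    {"hand":0.72,"offset":[0,0,0.9],"turn":0},
    {"hand":0.72,"offset":[0,0,0.5],"turn":0}
  ]
}}

```text
t: 20.52
ee_pos: [0.4763, -0.046, 0.2223]
tool_rot: [0.0, 1.0, -0.029, 0.003]
force: [0.3, 0.6, -0.1]
opening: 0.723
grasp_force: 0.0
```

```bash
python3 - <<'E'
from h import *
st(); stack()
E
```

```text
t 20.52 tcp [ 0.4763 -0.046   0.2223] close-yaw -1.6282 tilt [ 0.006 -0.001 -1.   ] q6 1.44 q1 -0.18 F [ 0.3  0.6 -0.1] open 0.723 g 0.0
scene [(0.056, 69), (0.058, 160), (0.06, 44)]
 plane tilt,z [-0.0016  0.008   0.0587]
side [(0.056, 84), (0.058, 296), (0.06, 84)]
 plane tilt,z [ 0.0018 -0.0058  0.059 ]
```

>>> {"fn": "play_rows", "kwargs": {
  "rows": [
    {"hand":0.72,"offset":[0.26,0.7,0],"turn":0.056},
    {"hand":0.72,"offset":[0.26,0.94,0],"turn":0.056},
    {"hand":0.72,"offset":[0.26,0.94,0],"turn":0.056},
    {"hand":0.72,"offset":[0.26,0.94,0],"turn":0.056},
    {"hand":0.72,"offset":[0.26,0.94,0],"turn":0.056},
    {"hand":0.72,"offset":[0.26,0.94,0],"turn":0.056},
    {"hand":0.72,"offset":[0.26,0.94,0],"turn":0.056},
    {"hand":0.72,"offset":[0.26,0.94,0],"turn":0.056},
    {"hand":0.72,"offset":[0.26,0.94,0],"turn":0.056},
    {"hand":0.72,"offset":[0.26,0.94,0],"turn":0.056}
  ]
}}

```text
t: 21.45
ee_pos: [0.5522, 0.2303, 0.217]
tool_rot: [0.0, 1.0, 0.005, -0.001]
force: [1.2, -0.4, -0.2]
opening: 0.721
grasp_force: 0.0
```

>>> {"fn": "play_rows", "kwargs": {
  "rows": [
    {"hand":0.72,"offset":[0.28,0.94,-0.3],"turn":0},
    {"hand":0.72,"offset":[0.28,0.94,-0.6],"turn":0},
    {"hand":0.72,"offset":[0.28,0.94,-0.6],"turn":0},
    {"hand":0.72,"offset":[0.28,0.94,-0.6],"turn":0},
    {"hand":0.72,"offset":[0,0,-0.9],"turn":0},
    {"hand":0.72,"offset":[0,0,-0.9],"turn":0},
    {"hand":0.72,"offset":[0,0,-0.9],"turn":0},
    {"hand":0.72,"offset":[0,0,-0.5],"turn":0},
    {"hand":0.72,"offset":[0,0,0],"turn":0},
    {"hand":0.72,"offset":[0,0,0],"turn":0}
  ]
}}

```text
t: 22.28
ee_pos: [0.5849, 0.3411, 0.0574]
tool_rot: [0.001, 1.0, 0.005, -0.002]
force: [0.2, -0.2, 0.6]
opening: 0.723
grasp_force: 0.0
```

```bash
python3 - <<'E'
from h import *
st(); plates()
E
```

```text
t 22.28 tcp [0.5849 0.3411 0.0574] close-yaw -1.561 tilt [-0.004 -0.002 -1.   ] q6 2.03 q1 0.47 F [ 0.2 -0.2  0.6] open 0.723 g 0.0
slab 0.5861 0.3433 yaw 0.01 size 121 50 z 0.0101 bgr [133. 136. 128.] px [260 158  99 203]
slab 0.5507 0.2503 yaw 0.052 size 60 51 z 0.014 bgr [ 37. 114. 225.] px [423 276  98  97]
```

Correction: +1 mm in x, +2 mm in y, then down about 55 mm.

>>> {"fn": "play_rows", "kwargs": {
  "rows": [
    {"hand":0.72,"offset":[0.03,0.06,-0.6],"turn":0},
    {"hand":0.72,"offset":[0,0,-0.7],"turn":0},
    {"hand":0.72,"offset":[0,0,-0.4],"turn":0},
    {"hand":0.72,"offset":[0,0,-0.13],"turn":0},
    {"hand":0.72,"offset":[0,0,0],"turn":0},
    {"hand":0.72,"offset":[0,0,0],"turn":0},
    {"hand":0.3,"offset":[0,0,0],"turn":0},
    {"hand":0.3,"offset":[0,0,0],"turn":0},
    {"hand":0.3,"offset":[0,0,0],"turn":0},
    {"hand":0.3,"offset":[0,0,0],"turn":0}
  ]
}}

```text
t: 23.17
ee_pos: [0.5884, 0.3441, 0.0071]
tool_rot: [-0.001, 1.0, 0.005, 0.001]
force: [-1.4, -0.6, 5.2]
opening: 0.525
grasp_force: 50.1
```

```bash
python3 -c "
from h import *
st()"
```

```text
t 23.17 tcp [0.5884 0.3441 0.0071] close-yaw -1.561 tilt [ 0.003  0.001 -1.   ] q6 2.03 q1 0.47 F [-1.4 -0.6  5.2] open 0.525 g 50.1
```

The grip is high and the opening reads small, so I'll regrip lower.

>>> {"fn": "play_rows", "kwargs": {
  "rows": [
    {"hand":0.72,"offset":[0,0,0],"turn":0},
    {"hand":0.72,"offset":[0,0,0],"turn":0},
    {"hand":0.72,"offset":[-0.07,0,-0.1],"turn":0},
    {"hand":0.72,"offset":[0,0,-0.06],"turn":0},
    {"hand":0.72,"offset":[0,0,0],"turn":0},
    {"hand":0.3,"offset":[0,0,0],"turn":0},
    {"hand":0.3,"offset":[0,0,0],"turn":0},
    {"hand":0.3,"offset":[0,0,0],"turn":0},
    {"hand":0.3,"offset":[0,0,0],"turn":0}
  ]
}}

```text
t: 23.92
ee_pos: [0.5853, 0.3437, -0.0]
tool_rot: [-0.0, 1.0, 0.005, 0.0]
force: [0.0, -1.0, -0.7]
opening: 0.565
grasp_force: 51.8
```

```bash
python3 -c "
from h import *
st(); stack()"
```

```text
t 23.92 tcp [ 0.5853  0.3437 -0.    ] close-yaw -1.5611 tilt [ 0.  0. -1.] q6 2.03 q1 0.47 F [ 0.  -1.  -0.7] open 0.565 g 51.8
scene [(0.056, 80), (0.058, 148), (0.06, 50)]
 plane tilt,z [-0.0002 -0.0034  0.0587]
side [(0.056, 87), (0.058, 300), (0.06, 72)]
 plane tilt,z [0.0039 0.0038 0.059 ]
```

>>> {"fn": "play_rows", "kwargs": {
  "rows": [
    {"hand":0.3,"offset":[0,0,0.4],"turn":0},
    {"hand":0.3,"offset":[0,0,0.8],"turn":0},
    {"hand":0.3,"offset":[-0.1,-0.4,0.9],"turn":0},
    {"hand":0.3,"offset":[-0.26,-0.8,0.9],"turn":-0.1},
    {"hand":0.3,"offset":[-0.26,-0.9,0.9],"turn":-0.1},
    {"hand":0.3,"offset":[-0.26,-0.93,0.6],"turn":-0.1},
    {"hand":0.3,"offset":[-0.26,-0.93,0.23],"turn":-0.1},
    {"hand":0.3,"offset":[-0.26,-0.93,0],"turn":-0.1},
    {"hand":0.3,"offset":[-0.26,-0.93,0],"turn":-0.06},
    {"hand":0.3,"offset":[-0.26,-0.93,0],"turn":0}
  ]
}}

```text
t: 24.85
ee_pos: [0.5271, 0.1399, 0.1431]
tool_rot: [-0.0, 1.0, -0.029, 0.001]
force: [0.2, -2.0, -0.5]
opening: 0.565
grasp_force: 51.9
```

>>> {"fn": "play_rows", "kwargs": {
  "rows": [
    {"hand":0.3,"offset":[-0.26,-0.93,0],"turn":0},
    {"hand":0.3,"offset":[-0.26,-0.93,0],"turn":0},
    {"hand":0.3,"offset":[-0.26,-0.93,0],"turn":0},
    {"hand":0.3,"offset":[-0.26,-0.93,0],"turn":0},
    {"hand":0.3,"offset":[-0.26,-0.93,0],"turn":0},
    {"hand":0.3,"offset":[-0.26,-0.93,0],"turn":0},
    {"hand":0.3,"offset":[-0.263,-0.627,0],"turn":0},
    {"hand":0.3,"offset":[0,0,0],"turn":0},
    {"hand":0.3,"offset":[0,0,0],"turn":0},
    {"hand":0.3,"offset":[0,0,0],"turn":0}
  ]
}}

```text
t: 25.68
ee_pos: [0.4733, -0.0448, 0.1424]
tool_rot: [-0.0, 1.0, -0.029, 0.001]
force: [0.4, -0.1, -1.0]
opening: 0.567
grasp_force: 51.9
```

```bash
python3 -c "
from h import *
st()"
```

```text
t 25.68 tcp [ 0.4733 -0.0448  0.1424] close-yaw -1.629 tilt [ 0.001  0.    -1.   ] q6 1.45 q1 -0.18 F [ 0.4 -0.1 -1. ] open 0.567 g 51.9
```

>>> {"fn": "play_rows", "kwargs": {
  "rows": [
    {"hand":0.3,"offset":[0,0,-0.3],"turn":0},
    {"hand":0.3,"offset":[0,0,-0.4],"turn":0},
    {"hand":0.3,"offset":[0,0,-0.4],"turn":0},
    {"hand":0.3,"offset":[0,0,-0.3],"turn":0},
    {"hand":0.3,"offset":[0,0,-0.2],"turn":0},
    {"hand":0.3,"offset":[0,0,0],"turn":0},
    {"hand":0.3,"offset":[0,0,0],"turn":0}
  ]
}}

```text
t: 26.27
ee_pos: [0.4729, -0.0446, 0.0935]
tool_rot: [-0.0, 1.0, -0.028, -0.001]
force: [-0.6, -1.0, -1.7]
opening: 0.568
grasp_force: 51.9
```

>>> {"fn": "play_rows", "kwargs": {
  "rows": [
    {"hand":0.3,"offset":[0,0,-0.3],"turn":0},
    {"hand":0.3,"offset":[0,0,-0.3],"turn":0},
    {"hand":0.3,"offset":[0,0,-0.3],"turn":0},
    {"hand":0.3,"offset":[0,0,-0.15],"turn":0},
    {"hand":0.3,"offset":[0,0,0],"turn":0},
    {"hand":0.3,"offset":[0,0,0],"turn":0}
  ]
}}

```text
t: 26.77
ee_pos: [0.4726, -0.045, 0.0619]
tool_rot: [-0.0, 1.0, -0.029, -0.001]
force: [0.8, -0.6, -1.0]
opening: 0.57
grasp_force: 51.9
```

>>> {"fn": "play_rows", "kwargs": {
  "rows": [
    {"hand":0.72,"offset":[0,0,0],"turn":0},
    {"hand":0.72,"offset":[0,0,0],"turn":0},
    {"hand":0.72,"offset":[0,0,0],"turn":0},
    {"hand":0.72,"offset":[0,0,0.4],"turn":0},
    {"hand":0.72,"offset":[0,0,0.9],"turn":0},
    {"hand":0.72,"offset":[0,0,0.9],"turn":0},
    {"hand":0.72,"offset":[0,0,0.9],"turn":0},
    {"hand":0.72,"offset":[0,0,0.9],"turn":0},
    {"hand":0.72,"offset":[0,0,0.9],"turn":0},
    {"hand":0.72,"offset":[0,0,0.5],"turn":0}
  ]
}}

```text
t: 27.6
ee_pos: [0.4744, -0.0453, 0.2281]
tool_rot: [0.0, 1.0, -0.029, 0.003]
force: [0.7, -0.1, 0.0]
opening: 0.721
grasp_force: 0.0
```

```bash
python3 - <<'E'
from h import *
st(); stack()
for q in ("cell0","end_plate"):
    vision.camera("scene")
    for b in vision.boxes_of(q,"scene"): print(q,round(b["conf"],2),np.round(b["location"],3))
E
```

```text
t 27.6 tcp [ 0.4744 -0.0453  0.2281] close-yaw -1.6282 tilt [ 0.005 -0.001 -1.   ] q6 1.44 q1 -0.18 F [ 0.7 -0.1  0. ] open 0.721 g 0.0
scene [(0.066, 72), (0.068, 158), (0.07, 49)]
 plane tilt,z [ 0.0001 -0.001   0.0688]
side [(0.066, 90), (0.068, 277), (0.07, 92)]
 plane tilt,z [-0.0011  0.0015  0.069 ]
cell0 0.89 [ 0.473 -0.03   0.068]
cell0 0.75 [ 0.465 -0.022  0.045]
cell0 0.65 [ 0.466 -0.018  0.057]
cell0 0.31 [ 0.436 -0.181  0.042]
```

>>> {"fn": "play_rows", "kwargs": {
  "rows": [
    {"hand":0.72,"offset":[0.157,0.978,0],"turn":0.087},
    {"hand":0.72,"offset":[0.157,0.978,0],"turn":0.087},
    {"hand":0.72,"offset":[0.157,0.978,0],"turn":0.087},
    {"hand":0.72,"offset":[0.157,0.978,0],"turn":0.087},
    {"hand":0.72,"offset":[0.157,0.978,0],"turn":0.087},
    {"hand":0.72,"offset":[0.157,0.978,0],"turn":0.087},
    {"hand":0.72,"offset":[0.157,0.978,0],"turn":0.087},
    {"hand":0.72,"offset":[0.157,0.978,0],"turn":0.087},
    {"hand":0.72,"offset":[0.157,0.978,0],"turn":0.087},
    {"hand":0.72,"offset":[0.157,0.978,0],"turn":0.087}
  ]
}}

```text
t: 28.73
ee_pos: [0.5191, 0.2495, 0.2223]
tool_rot: [0.001, 1.0, 0.024, -0.002]
force: [0.2, 0.2, -0.1]
opening: 0.721
grasp_force: 0.0
```

>>> {"fn": "play_rows", "kwargs": {
  "rows": [
    {"hand":0.72,"offset":[0,0,-0.6],"turn":0},
    {"hand":0.72,"offset":[0,0,-0.9],"turn":0},
    {"hand":0.72,"offset":[0,0,-0.9],"turn":0},
    {"hand":0.72,"offset":[0,0,-0.9],"turn":0},
    {"hand":0.72,"offset":[0,0,-0.9],"turn":0},
    {"hand":0.72,"offset":[0,0,-0.9],"turn":0},
    {"hand":0.72,"offset":[0,0,-0.2],"turn":0},
    {"hand":0.72,"offset":[0,0,0],"turn":0},
    {"hand":0.72,"offset":[0,0,0],"turn":0}
  ]
}}

```text
t: 29.48
ee_pos: [0.5198, 0.2482, 0.0649]
tool_rot: [0.0, 1.0, 0.023, -0.001]
force: [-0.1, -0.0, -0.0]
opening: 0.722
grasp_force: 0.0
```

```bash
python3 - <<'E'
from h import *
st(); plates()
E
```

```text
t 29.48 tcp [0.5198 0.2482 0.0649] close-yaw -1.5239 tilt [-0.002 -0.001 -1.   ] q6 1.9 q1 0.37 F [-0.1 -0.  -0. ] open 0.722 g 0.0
slab 0.5195 0.2487 yaw 0.048 size 121 50 z 0.0141 bgr [ 75. 198. 253.] px [264 159  97 201]
```

Descend to about 0.003 and grip.

>>> {"fn": "play_rows", "kwargs": {
  "rows": [
    {"hand":0.72,"offset":[0,0,-0.7],"turn":0},
    {"hand":0.72,"offset":[0,0,-0.8],"turn":0},
    {"hand":0.72,"offset":[0,0,-0.4],"turn":0},
    {"hand":0.72,"offset":[0,0,-0.17],"turn":0},
    {"hand":0.72,"offset":[0,0,0],"turn":0},
    {"hand":0.72,"offset":[0,0,0],"turn":0},
    {"hand":0.3,"offset":[0,0,0],"turn":0},
    {"hand":0.3,"offset":[0,0,0],"turn":0},
    {"hand":0.3,"offset":[0,0,0],"turn":0},
    {"hand":0.3,"offset":[0,0,0],"turn":0}
  ],
  "newtons": 60
}}

```text
t: 30.37
ee_pos: [0.5215, 0.2489, 0.0055]
tool_rot: [-0.001, 1.0, 0.024, 0.002]
force: [-0.7, -0.5, 5.4]
opening: 0.56
grasp_force: 61.5
```

```bash
python3 -c "
from h import *
st()"
```

```text
t 30.37 tcp [0.5215 0.2489 0.0055] close-yaw -1.5238 tilt [ 0.003  0.001 -1.   ] q6 1.9 q1 0.37 F [-0.7 -0.5  5.4] open 0.56 g 61.5
```

>>> {"fn": "play_rows", "kwargs": {
  "rows": [
    {"hand":0.3,"offset":[0,0,0.4],"turn":0},
    {"hand":0.3,"offset":[0,0,0.8],"turn":0},
    {"hand":0.3,"offset":[-0.05,-0.4,0.9],"turn":-0.07},
    {"hand":0.3,"offset":[-0.15,-0.7,0.9],"turn":-0.1},
    {"hand":0.3,"offset":[-0.15,-0.9,0.9],"turn":-0.1},
    {"hand":0.3,"offset":[-0.15,-0.9,0.7],"turn":-0.1},
    {"hand":0.3,"offset":[-0.15,-0.9,0.2],"turn":-0.1},
    {"hand":0.3,"offset":[-0.15,-0.9,0],"turn":-0.1},
    {"hand":0.3,"offset":[-0.15,-0.9,0],"turn":-0.1},
    {"hand":0.3,"offset":[-0.15,-0.9,0],"turn":-0.1}
  ]
}}

```text
t: 31.2
ee_pos: [0.4867, 0.0522, 0.1485]
tool_rot: [-0.0, 1.0, -0.023, 0.001]
force: [0.8, -0.2, -3.8]
opening: 0.559
grasp_force: 63.3
```

>>> {"fn": "play_rows", "kwargs": {
  "rows": [
    {"hand":0.3,"offset":[-0.15,-0.9,0],"turn":-0.1},
    {"hand":0.3,"offset":[-0.15,-0.9,0],"turn":0},
    {"hand":0.3,"offset":[-0.15,-0.9,0],"turn":0},
    {"hand":0.3,"offset":[0,-0.6,0],"turn":0},
    {"hand":0.3,"offset":[0,0,0],"turn":0},
    {"hand":0.3,"offset":[0,0,0],"turn":0},
    {"hand":0.3,"offset":[0,0,0],"turn":0}
  ]
}}

```text
t: 31.78
ee_pos: [0.4735, -0.0452, 0.1477]
tool_rot: [-0.0, 1.0, -0.029, 0.0]
force: [-0.1, 0.4, -3.2]
opening: 0.557
grasp_force: 63.3
```

```bash
python3 -c "
from h import *
st()
im,d=vision.camera('side'); cv2.imwrite('pics/s6.png',cv2.resize(im[100:300,250:510],None,fx=3,fy=3))"
```

```text
t 31.78 tcp [ 0.4735 -0.0452  0.1477] close-yaw -1.6289 tilt [ 0.001  0.001 -1.   ] q6 1.44 q1 -0.18 F [-0.1  0.4 -3.2] open 0.557 g 63.3
```

View pics/s6.png

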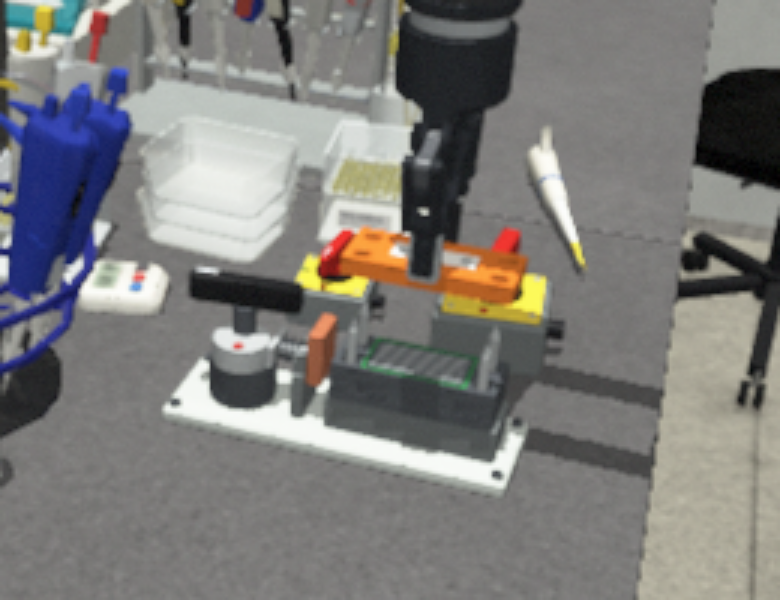

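>>> {"fn": "play_rows", "kwargs": {
  "rows": [
    {"hand":0.3,"offset":[0.035,0,-0.3],"turn":0},
    {"hand":0.3,"offset":[0,0,-0.4],"turn":0},
    {"hand":0.3,"offset":[0,0,-0.4],"turn":0},
    {"hand":0.3,"offset":[0,0,-0.3],"turn":0},
    {"hand":0.3,"offset":[0,0,-0.22],"turn":0},
    {"hand":0.3,"offset":[0,0,0],"turn":0},
    {"hand":0.3,"offset":[0,0,0],"turn":0}
  ]
}}

```text
t: 32.42
ee_pos: [0.4745, -0.0453, 0.0982]
tool_rot: [-0.0, 1.0, -0.028, -0.001]
force: [0.3, -0.3, -1.7]
opening: 0.561
grasp_force: 63.3
```

>>> {"fn": "play_rows", "kwargs": {
  "rows": [
    {"hand":0.3,"offset":[0,0,-0.3],"turn":0},
    {"hand":0.3,"offset":[0,0,-0.25],"turn":0},
    {"hand":0.3,"offset":[0,0,-0.15],"turn":0},
    {"hand":0.3,"offset":[0,0,0],"turn":0},
    {"hand":0.3,"offset":[0,0,0],"turn":0}
  ]
}}

```text
t: 32.83
ee_pos: [0.4742, -0.0456, 0.0773]
tool_rot: [-0.0, 1.0, -0.029, -0.001]
force: [0.1, -0.4, -2.6]
opening: 0.558
grasp_force: 63.3
```

>>> {"fn": "play_rows", "kwargs": {
  "rows": [
    {"hand":0.72,"offset":[0,0,0],"turn":0},
    {"hand":0.72,"offset":[0,0,0],"turn":0},
    {"hand":0.72,"offset":[0,0,0],"turn":0},
    {"hand":0.72,"offset":[0,0,0.4],"turn":0},
    {"hand":0.72,"offset":[0,0,0.9],"turn":0},
    {"hand":0.72,"offset":[0,0,0.9],"turn":0},
    {"hand":0.72,"offset":[0,0,0.9],"turn":0},
    {"hand":0.72,"offset":[0,0,0.9],"turn":0},
    {"hand":0.72,"offset":[0,0,0.9],"turn":0},
    {"hand":0.72,"offset":[0,0,0.3],"turn":0}
  ]
}}

```text
t: 33.67
ee_pos: [0.477, -0.0461, 0.2383]
tool_rot: [0.001, 1.0, -0.029, 0.004]
force: [0.1, -0.7, -0.1]
opening: 0.721
grasp_force: 0.0
```

```bash
python3 - <<'E'
from h import *
st(); stack()
c=vision.get_calibration("wrist"); im,d=vision.camera("wrist"); v,u=np.mgrid[:480,:640]; P=px2w("w",u,v,d,cal=c)
def rect(m): return cv2.minAreaRect((P[m][:,:2]*1000).astype(np.float32)),int(m.sum()),float(np.round(np.median(P[m][:,2]),4))
m=(P[...,2]>.105)&(P[...,2]<.12)&(abs(P[...,0]-.607)<.07)&(abs(P[...,1]+.052)<.06); print("handle",rect(m))
m=(P[...,2]>.08)&(P[...,2]<.09)&(P[...,0]<.538)&(abs(P[...,1]+.045)<.05); print("end",rect(m))
E
```

```text
t 33.67 tcp [ 0.477  -0.0461  0.2383] close-yaw -1.6283 tilt [ 0.008 -0.001 -1.   ] q6 1.44 q1 -0.18 F [ 0.1 -0.7 -0.1] open 0.721 g 0.0
scene [(0.08, 71), (0.082, 162), (0.084, 45)]
 plane tilt,z [ 0.0018 -0.0118  0.0828]
side [(0.08, 74), (0.082, 278), (0.084, 91)]
 plane tilt,z [ 0.0009 -0.0023  0.0831]
handle (((599.0625610351562, -53.32657241821289), (66.2763900756836, 14.001485824584961), 1.8067489862442017), 2240, 0.1112)
end (((473.0552978515625, -45.731117248535156), (50.1319580078125, 120.43978118896484), 86.76421356201172), 7837, 0.084)
```

>>> {"fn": "play_rows", "kwargs": {
  "rows": [
    {"hand":0.5,"offset":[0.7,-0.046,0],"turn":0.15},
    {"hand":0.5,"offset":[0.9,-0.046,0],"turn":0.15},
    {"hand":0.5,"offset":[0.9,-0.046,0],"turn":0.15},
    {"hand":0.5,"offset":[0.9,-0.046,0],"turn":0.15},
    {"hand":0.5,"offset":[0.9,-0.046,0],"turn":0.15},
    {"hand":0.5,"offset":[0.1,0,-0.5],"turn":0},
    {"hand":0.5,"offset":[0,0,-0.9],"turn":0},
    {"hand":0.5,"offset":[0,0,-0.9],"turn":0},
    {"hand":0.5,"offset":[0,0,0],"turn":0},
    {"hand":0.5,"offset":[0,0,0],"turn":0}
  ]
}}

```text
t: 34.65
ee_pos: [0.6039, -0.0521, 0.1611]
tool_rot: [-0.001, 1.0, 0.016, -0.004]
force: [0.4, -0.3, 1.3]
opening: 0.501
grasp_force: 0.0
```

```bash
python3 - <<'E'
from h import *
st()
c=vision.get_calibration("wrist"); im,d=vision.camera("wrist"); v,u=np.mgrid[:480,:640]; P=px2w("w",u,v,d,cal=c)
def rect(m): return cv2.minAreaRect((P[m][:,:2]*1000).astype(np.float32)),int(m.sum()),float(np.round(np.median(P[m][:,2]),4))
m=(v<330)&(P[...,2]>.105)&(P[...,2]<.12)&(abs(P[...,0]-.607)<.07)&(abs(P[...,1]+.052)<.06); print("handle",rect(m))
E
```

```text
t 34.65 tcp [ 0.6039 -0.0521  0.1611] close-yaw -1.5383 tilt [-0.008  0.001 -1.   ] q6 1.38 q1 -0.16 F [ 0.4 -0.3  1.3] open 0.501 g 0.0
handle (((609.27734375, -52.74568176269531), (85.33627319335938, 14.066186904907227), 1.8703117370605469), 3405, 0.1112)
```

>>> {"fn": "play_rows", "kwargs": {
  "rows": [
    {"hand":0.5,"offset":[0.07,-0.01,-0.6],"turn":0},
    {"hand":0.5,"offset":[0,0,-0.9],"turn":0},
    {"hand":0.5,"offset":[0,0,-0.7],"turn":0},
    {"hand":0.5,"offset":[0,0,-0.35],"turn":0},
    {"hand":0.5,"offset":[0,0,0],"turn":0},
    {"hand":0,"offset":[0,0,0],"turn":0},
    {"hand":0,"offset":[0,0,0],"turn":0},
    {"hand":0,"offset":[0,0,0],"turn":0},
    {"hand":0,"offset":[0,0,0],"turn":0},
    {"hand":0,"offset":[0,0,0],"turn":0}
  ],
  "newtons": 50
}}

```text
t: 35.53
ee_pos: [0.6103, -0.0528, 0.0903]
tool_rot: [0.0, 1.0, 0.016, 0.002]
force: [0.5, 1.2, 6.3]
opening: 0.153
grasp_force: 52.0
```

```bash
python3 -c "
from h import *
st()"
```

```text
t 35.53 tcp [ 0.6103 -0.0528  0.0903] close-yaw -1.5382 tilt [ 0.004 -0.    -1.   ] q6 1.38 q1 -0.16 F [0.5 1.2 6.3] open 0.153 g 52.0
```

>>> {"fn": "play_rows", "kwargs": {
  "rows": [
    {"hand":0,"offset":[-0.05,0,0],"turn":0.4},
    {"hand":0,"offset":[0,0,0],"turn":0.8},
    {"hand":0,"offset":[0,0,0],"turn":0.9},
    {"hand":0,"offset":[0,0,0],"turn":0.9},
    {"hand":0,"offset":[0,0,0],"turn":0.9},
    {"hand":0,"offset":[0,0,0],"turn":0.9},
    {"hand":0,"offset":[0,0,0],"turn":0.9},
    {"hand":0,"offset":[0,0,0],"turn":0.9},
    {"hand":0,"offset":[0,0,0],"turn":0.9},
    {"hand":0,"offset":[0,0,0],"turn":0.9}
  ]
}}

```text
t: 36.37
ee_pos: [0.6098, -0.0519, 0.0903]
tool_rot: [0.001, 0.867, 0.499, 0.003]
force: [1.1, 3.4, 4.4]
opening: 0.15
grasp_force: 51.8
```

>>> {"fn": "play_rows", "kwargs": {
  "rows": [
    {"hand":0,"offset":[0,0,0],"turn":0.9},
    {"hand":0,"offset":[0,0,0],"turn":0.9},
    {"hand":0,"offset":[0,0,0],"turn":0.9},
    {"hand":0,"offset":[0,0,0],"turn":0.9},
    {"hand":0,"offset":[0,0,0],"turn":0.1},
    {"hand":0,"offset":[0,0,0],"turn":0},
    {"hand":0,"offset":[0,0,0],"turn":0}
  ]
}}

```text
t: 36.95
ee_pos: [0.6094, -0.0518, 0.0903]
tool_rot: [0.001, 0.737, 0.676, 0.002]
force: [1.6, 4.7, 5.7]
opening: 0.154
grasp_force: 51.9
```

```bash
python3 -c "
from h import *
st();print(r.get_obs()['torque'])"
```

```text
t 36.95 tcp [ 0.6094 -0.0518  0.0903] close-yaw -0.0868 tilt [ 0.005  0.001 -1.   ] q6 -0.07 q1 -0.16 F [1.6 4.7 5.7] open 0.154 g 51.9
[ 0.7536966  -0.04565488 -0.03897491]
```

>>> {"fn": "play_rows", "kwargs": {
  "rows": [
    {"hand":0.6,"offset":[0,0,0],"turn":0},
    {"hand":0.6,"offset":[0,0,0],"turn":0},
    {"hand":0.6,"offset":[0,0,0],"turn":0},
    {"hand":0.6,"offset":[0,0,0.5],"turn":0},
    {"hand":0.6,"offset":[0,0,1],"turn":0},
    {"hand":0.6,"offset":[0,0,1],"turn":0},
    {"hand":0.6,"offset":[0,0,1],"turn":0},
    {"hand":0.6,"offset":[-0.4,-0.3,1],"turn":0},
    {"hand":0.6,"offset":[-0.8,-0.5,0.8],"turn":0},
    {"hand":0.6,"offset":[-0.8,-0.5,0],"turn":0}
  ]
}}

```text
t: 37.78
ee_pos: [0.5503, -0.093, 0.2526]
tool_rot: [0.005, 0.736, 0.676, 0.003]
force: [0.7, -0.6, -0.0]
opening: 0.602
grasp_force: 0.0
```

>>> {"fn": "play_rows", "kwargs": {
  "rows": [
    {"hand":0.5,"offset":[-0.8,-0.5,0],"turn":0},
    {"hand":0.5,"offset":[-0.8,-0.5,0],"turn":0},
    {"hand":0.5,"offset":[-0.8,-0.5,0],"turn":0},
    {"hand":0.5,"offset":[0,0,0],"turn":0},
    {"hand":0.5,"offset":[0,0,0],"turn":0},
    {"hand":0.5,"offset":[0,0,0],"turn":0}
  ]
}}

```text
t: 38.28
ee_pos: [0.4756, -0.137, 0.2474]
tool_rot: [0.0, 0.737, 0.676, 0.0]
force: [-0.5, 0.5, 0.6]
opening: 0.505
grasp_force: 0.0
```

```bash
python3 - <<'E'
from h import *
st(); stack()
c=vision.get_calibration("wrist"); im,d=vision.camera("wrist"); cv2.imwrite("pics/w7.png",im); v,u=np.mgrid[:480,:640]; P=px2w("w",u,v,d,cal=c)
def rect(m): return cv2.minAreaRect((P[m][:,:2]*1000).astype(np.float32)),int(m.sum()),float(np.round(np.median(P[m][:,2]),4))
near=np.hypot(P[...,0]-.4447,P[...,1]+.2078)<.05
print("isobar",rect(near&(P[...,2]>.085)&(P[...,2]<.095)))
m=(P[...,2]>.106)&(P[...,2]<.118)&(abs(P[...,0]-.607)<.06)&(abs(P[...,1]+.052)<.06); print("handle",rect(m))
E
```

```text
t 38.28 tcp [ 0.4756 -0.137   0.2474] close-yaw -0.0871 tilt [ 0.001 -0.    -1.   ] q6 -0.28 q1 -0.37 F [-0.5  0.5  0.6] open 0.505 g 0.0
scene [(0.08, 80), (0.082, 157), (0.084, 42)]
 plane tilt,z [ 0.0008 -0.0033  0.0828]
side [(0.08, 74), (0.082, 287), (0.084, 97)]
 plane tilt,z [0.0003 0.0066 0.0831]
isobar (((443.457763671875, -208.12890625), (79.38484954833984, 15.901473999023438), 83.96607208251953), 1324, 0.0895)
handle (((607.7349243164062, -52.9576301574707), (85.25952911376953, 13.723431587219238), 84.70765686035156), 2515, 0.1111)
```

View pics/w7.png

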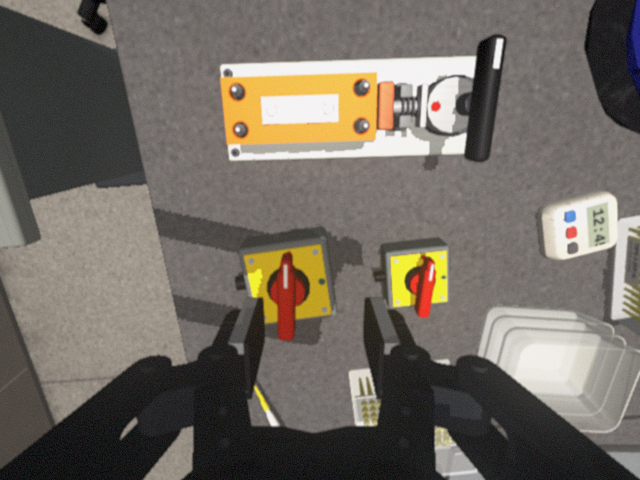

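The cam handle is at 88°, with the red mark at pixel (436,105) facing the shoe, and the shoe is against the stack. Next is the isolator.

>>> {"fn": "play_rows", "kwargs": {
  "rows": [
    {"hand":0.5,"offset":[-0.26,-0.6,0],"turn":-0.15},
    {"hand":0.5,"offset":[-0.26,-0.6,0],"turn":0},
    {"hand":0.5,"offset":[-0.26,-0.6,-0.3],"turn":0},
    {"hand":0.5,"offset":[-0.26,-0.57,-0.7],"turn":0},
    {"hand":0.5,"offset":[0,0,-0.9],"turn":0},
    {"hand":0.5,"offset":[0,0,-0.9],"turn":0},
    {"hand":0.5,"offset":[0,0,-0.6],"turn":0},
    {"hand":0.5,"offset":[0,0,-0.4],"turn":0},
    {"hand":0.5,"offset":[0,0,0],"turn":0},
    {"hand":0.5,"offset":[0,0,0],"turn":0}
  ]
}}

```text
t: 39.27
ee_pos: [0.4443, -0.2075, 0.1325]
tool_rot: [-0.001, 0.743, 0.67, -0.0]
force: [0.1, -0.7, 0.3]
opening: 0.501
grasp_force: 0.0
```

```bash
python3 -c "
from h import *
st()"
```

```text
t 39.27 tcp [ 0.4443 -0.2075  0.1325] close-yaw -0.1033 tilt [-0.002  0.001 -1.   ] q6 -0.42 q1 -0.52 F [ 0.1 -0.7  0.3] open 0.501 g 0.0
```

Down about 66 mm, grip, then turn -1.42 rad.

>>> {"fn": "play_rows", "kwargs": {
  "rows": [
    {"hand":0.5,"offset":[0,0,-0.7],"turn":0},
    {"hand":0.5,"offset":[0,0,-0.8],"turn":0},
    {"hand":0.5,"offset":[0,0,-0.5],"turn":0},
    {"hand":0.5,"offset":[0,0,-0.2],"turn":0},
    {"hand":0.5,"offset":[0,0,0],"turn":0},
    {"hand":0,"offset":[0,0,0],"turn":0},
    {"hand":0,"offset":[0,0,0],"turn":0},
    {"hand":0,"offset":[0,0,0],"turn":0},
    {"hand":0,"offset":[0,0,0],"turn":0},
    {"hand":0,"offset":[0,0,0],"turn":0}
  ],
  "newtons": 50
}}

```text
t: 40.1
ee_pos: [0.4445, -0.2084, 0.0687]
tool_rot: [0.001, 0.743, 0.669, 0.0]
force: [-2.7, 0.3, 5.6]
opening: 0.174
grasp_force: 49.9
```

>>> {"fn": "play_rows", "kwargs": {
  "rows": [
    {"hand":0,"offset":[0,0,0],"turn":-0.4},
    {"hand":0,"offset":[0,0,0],"turn":-0.8},
    {"hand":0,"offset":[0,0,0],"turn":-0.9},
    {"hand":0,"offset":[0,0,0],"turn":-0.9},
    {"hand":0,"offset":[0,0,0],"turn":-0.9},
    {"hand":0,"offset":[0,0,0],"turn":-0.9},
    {"hand":0,"offset":[0,0,0],"turn":-0.9},
    {"hand":0,"offset":[0,0,0],"turn":-0.9},
    {"hand":0,"offset":[0,0,0],"turn":-0.9},
    {"hand":0,"offset":[0,0,0],"turn":-0.9}
  ]
}}

```text
t: 40.93
ee_pos: [0.4462, -0.2097, 0.0688]
tool_rot: [0.002, 0.974, 0.225, 0.002]
force: [1.2, -3.2, 0.8]
opening: 0.178
grasp_force: 49.3
```

>>> {"fn": "play_rows", "kwargs": {
  "rows": [
    {"hand":0,"offset":[0,0,0],"turn":-0.9},
    {"hand":0,"offset":[0,0,0],"turn":-0.9},
    {"hand":0,"offset":[0,0,0],"turn":-0.9},
    {"hand":0,"offset":[0,0,0],"turn":-0.6},
    {"hand":0,"offset":[0,0,0],"turn":0},
    {"hand":0,"offset":[0,0,0],"turn":0}
  ]
}}

```text
t: 41.43
ee_pos: [0.4464, -0.2105, 0.0688]
tool_rot: [0.003, 0.999, 0.032, 0.002]
force: [0.4, -5.2, 0.6]
opening: 0.176
grasp_force: 49.3
```

```bash
python3 -c "
from h import *
st();print(r.get_obs()['torque'])"
```

```text
t 41.43 tcp [ 0.4464 -0.2105  0.0688] close-yaw -1.5066 tilt [ 0.005 -0.005 -1.   ] q6 0.98 q1 -0.52 F [ 0.4 -5.2  0.6] open 0.176 g 49.3
[-0.90444667  0.05583881  0.0092888 ]
```

Release, rise, and check everything.

>>> {"fn": "play_rows", "kwargs": {
  "rows": [
    {"hand":0.6,"offset":[0,0,0],"turn":0},
    {"hand":0.6,"offset":[0,0,0],"turn":0},
    {"hand":0.6,"offset":[0,0,0],"turn":0},
    {"hand":0.6,"offset":[0,0,0.5],"turn":0},
    {"hand":0.6,"offset":[0,0,1],"turn":0},
    {"hand":0.6,"offset":[0,0,1],"turn":0},
    {"hand":0.6,"offset":[0,0,1],"turn":0},
    {"hand":0.6,"offset":[0,0,1],"turn":0},
    {"hand":0.6,"offset":[0,0.3,0.9],"turn":0.9},
    {"hand":0.6,"offset":[0,0.3,0],"turn":0.9}
  ]
}}

```text
t: 42.27
ee_pos: [0.4471, -0.1913, 0.2349]
tool_rot: [0.003, 0.99, 0.141, 0.004]
force: [1.1, 0.7, -0.6]
opening: 0.602
grasp_force: 0.0
```

>>> {"fn": "play_rows", "kwargs": {
  "rows": [
    {"hand":0.6,"offset":[0.2,0.3,0.2],"turn":0.95},
    {"hand":0.6,"offset":[0.2,0.3,0.2],"turn":0.95},
    {"hand":0.6,"offset":[0.2,0.3,0.2],"turn":0.95},
    {"hand":0.6,"offset":[0.2,0.3,0],"turn":0.95},
    {"hand":0.6,"offset":[0.2,0.3,0],"turn":0.95},
    {"hand":0.6,"offset":[0,0.2,0],"turn":0.95},
    {"hand":0.6,"offset":[0,0,0],"turn":0.95},
    {"hand":0.6,"offset":[0,0,0],"turn":0},
    {"hand":0.6,"offset":[0,0,0],"turn":0},
    {"hand":0.6,"offset":[0,0,0],"turn":0}
  ]
}}

```text
t: 43.1
ee_pos: [0.4738, -0.1388, 0.2471]
tool_rot: [-0.0, 0.859, 0.511, -0.0]
force: [0.2, 0.4, 0.2]
opening: 0.599
grasp_force: 0.0
```

```bash
python3 - <<'E'
from h import *
st(); stack()
c=vision.get_calibration("wrist"); im,d=vision.camera("wrist"); cv2.imwrite("pics/w8.png",im); v,u=np.mgrid[:480,:640]; P=px2w("w",u,v,d,cal=c)
def rect(m): return cv2.minAreaRect((P[m][:,:2]*1000).astype(np.float32)),int(m.sum()),float(np.round(np.median(P[m][:,2]),4))
near=np.hypot(P[...,0]-.4447,P[...,1]+.2078)<.05
print("isobar",rect(near&(P[...,2]>.085)&(P[...,2]<.095)))
m=(P[...,2]>.106)&(P[...,2]<.118)&(abs(P[...,0]-.607)<.06)&(abs(P[...,1]+.052)<.06); print("handle",rect(m))
m=(P[...,2]>.08)&(P[...,2]<.09)&(P[...,0]<.535)&(abs(P[...,1]+.045)<.05); print("end",rect(m))
E
```

```text
t 43.1 tcp [ 0.4738 -0.1388  0.2471] close-yaw -0.497 tilt [-0.  0. -1.] q6 0.13 q1 -0.37 F [0.2 0.4 0.2] open 0.599 g 0.0
scene [(0.08, 74), (0.082, 163), (0.084, 45)]
 plane tilt,z [ 0.0004 -0.0108  0.0828]
side [(0.08, 80), (0.082, 284), (0.084, 89)]
 plane tilt,z [0.0014 0.0054 0.0831]
isobar (((444.88909912109375, -209.5738525390625), (80.88350677490234, 15.655122756958008), 3.8737902641296387), 1329, 0.0895)
handle (((607.6576538085938, -63.081790924072266), (64.9181137084961, 14.85113525390625), 85.1808853149414), 2034, 0.1111)
end (((474.0980224609375, -45.48347091674805), (50.06690979003906, 123.7064208984375), 86.83375549316406), 9490, 0.084)
```

View pics/w8.png

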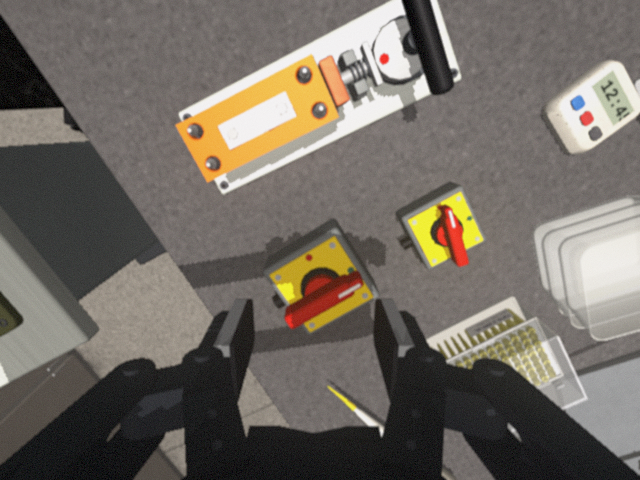

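The isolator is on: its bar lies at 3.9° along the box's +x. The cam is up and all plates are seated with the four posts through the end plate. The gripper is clear of everything, so I'm handing in.

```bash
python3 -c "
from h import *
print(r.close_job())"
```

```text
the job is handed in; nothing more can be done
None
```

The job is handed in, with no verdict returned: the final camera check showed the three cell plates and the end plate seated flat on the posts, the cam at about 1.53 rad, the isolator fully on, and the gripper clear of everything.

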